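Unstack a gear unit's parts onto their stations

ROBOT

A 6-joint arm with a two-finger parallel gripper is mounted at the origin on the work surface. World frame = base frame: x ahead of the robot, y to its left, z up, the work surface at z = 0. Lengths are in m, angles in rad, forces in N, time in s.
With the tool pointing down it reaches from about 0.425 to 0.95 m from the base axis. Payload 3.5 kg.
Tool frame: the origin (TCP) lies at the very end of the fingers, on their centre line; the grasp point (between the pads) lies 19 mm behind it; y points along the fingers, z is the direction in which the jaws open and shut, and the axes are right-handed (so a half turn about y gives the same grasp; the last joint's range is limited). The gripper opens to 85 mm and grips with 20 to 120 N. Pads are 22 mm wide; open, the fingers measure 114 mm over their backs; the gripper's body (76 mm by 85 mm) begins 54 mm behind the grasp point. The pads swing forward as they close: fully open they stand 13 mm farther back than shut.
Start: joints at [-1.253, 0.286, 1.577, -0, 1.279, -0.15], TCP at [0.304, -0.602, 0.231] pointing down, gripper open.
Joint ranges: [-2.77, 2.77], [-0.9, 2.22], [0.21, 2.48], [-1.53, 4.67], [0.24, 2.81], [-2.84, 2.84]. Speed limits (rad/s): [2.79, 2.79, 3.14, 3.14, 3.14, 3.14].

INTERFACE

Orientations are given as a unit quaternion [x, y, z, w].
In Python, from plant import ctrl gives the robot as it stands. The module is installed in compiled form; this text tells all that it offers.
- The arm moves only by the tool jog_arm, never from a script. Its argument "deltas" is a list of rows, each a list of 3 entries, a list of its own where there are three numbers: the turn, a rotation vector about the tool's x, y, z in rad, then the shift along the tool's x, y, z in m, then the opening, from 0 (shut) to 1 (fully open). In form: [[[wx, wy, wz], [dx, dy, dz], gripper], ...]. A call has 1 to 10 rows; each row is the pose to reach, as a shift and turn from the pose measured when the call began, along the tool's axes at that moment; what a row does not reach only later rows make up. A row lasts 1/12 s, in which the tool goes at most 41.7 mm and 7.16 degrees, less where a joint would pass 70% of its speed; a pose out of reach is approached as far as the arm can. A call with a gripper value outside its range is refused whole. The fingers move at their own pace and stop on an object; "force" is the grip in N (left out, the last holds). Time passes only in rows, so rows that repeat a pose let the fingers close. It gives the time, the measured TCP pose, the force and the opening at its end, in the units of the state.
- ctrl.get_state(): the state, without advancing time (a new reading comes with each control period).
- ctrl.read_camera(name): name is "scene" or "top" or "wrist"; returns a dict with "pixels" (420x560x3 uint8, blue, green, red), "range_z" (420x560 float32, m along the optical axis (not along the pixel's ray), 0 where there is no reading), "fx", "fy", "cx", "cy" (pixels), "T" (4x4, takes a point from camera to world coordinates); the wrist camera has in their place "mount" (4x4, takes a point from camera to tool coordinates, whose origin is the TCP and whose axes are the tool frame's). Camera axes: x right, y up, looking along -z (the intrinsics and any distortion apply to the point x, -y, -z); pixel columns grow to the right and rows downward; lengths in m; the calibration is good to about 2 mm. A picture is of the moment at which its call begins: read the wrist's pose just before it.
- ctrl.sign_off(): hands the job in, once; it reports no verdict.
The state is a dict: "time": time; "qpos": joint angles; "dq": joint speeds; "joint_efforts": joint torques, N m; "eef_pos": TCP position; "tcp_rot": TCP orientation; "contact_force": force on the tool from outside, world axes, zero at the start; "wrist_torque": the same for the moment, N m; "opening": opening from 0.0 (shut) to 1.0 (fully open).
Only numpy, scipy, OpenCV 4.12 (cv2) and the standard library are available. Lean on these libraries where they do the work, as an engineer would, in place of code of your own. Each camera call takes 0.05 s, during which the arm holds its last target.

TASK

Take the stack of gear-unit parts apart and set them out for assembly: put the small bearing over the slim pilot and the large bearing over the thick pilot, both flat on their discs, stand the cover plate on edge, upright, down in a slot of the white-walled rack, and seat the housing flat between the pins of the clamping fixture with its length along the fixture. Set every part down without dropping it, and do not push or knock over the oil bottle or the wrench socket that stand in between.

Things in the scene. Friction and masses are not known exactly. Their poses are not given: they have to be found in the camera images.
- cover: Flat aluminium cover plate, 90 x 50 x 6 mm with four screw holes; third from the top of the stack, flat on the housing's barrel, its underside 44 mm above the bench at the start. 0.075 kg. Origin: centre of its underside. x along the 90 mm length, y along the 50 mm width, z out of the face (up at the start); its faces and ends are alike.
- bearing_small: Small steel ball bearing, 40 mm outside diameter, 22 mm bore, 15 mm high; top of the stack, on the large bearing, its underside 66 mm above the bench at the start. 0.08 kg. Origin: centre of its underside, z up along its axis.
- bearing_large: Large steel ball bearing, 56 mm outside diameter, 34 mm bore, 16 mm high; second from the top, on the cover plate. 0.16 kg. Origin: centre of its underside, z up along its axis.
- housing: Cast aluminium gear housing, bottom of the stack, on a fixed 4 mm rubber mat (130 x 100 mm): flange 106 x 62 mm, 10 mm thick, on it a round barrel, 56 mm outside diameter, 40 mm high in all, with flat side pads 26 mm wide, 62 mm apart over y, up to 32 mm high. 0.35 kg. Origin: centre of its underside, x along the 106 mm length, z up; a half turn makes no difference.
- rack: Fixed rack: base 84 (x) x 92 (y) mm, 8 mm thick, with four upright white dividers, 6 mm thick, 80 mm long in y, round-topped, up to 46 mm above the bench. Between them three slots 14 mm wide at x = -20, 0, +20 mm, running along y, open at both ends, floor 8 mm above the bench. Any slot will do. Origin: middle of its underside, on the bench, z up.
- pilot_small: Fixed steel disc, 72 mm in diameter, 12 mm thick, with a SLIM upright pilot of 10 mm diameter in its middle: straight for 22 mm above the disc, then a 10 mm cone down to 6 mm, tip 44 mm above the bench. For the small bearing. Origin: centre of its underside, on the bench, z up.
- pilot_large: Fixed steel disc, 88 mm in diameter, 12 mm thick, with a THICK upright pilot of 24 mm diameter in its middle: straight for 18 mm above the disc, then a 10 mm cone down to 6 mm, tip 40 mm above the bench. For the large bearing. Origin: centre of its underside, on the bench, z up.
- nest: Fixed clamping fixture for the housing: plate, top 14 mm above the bench, x -73 to 103, y -53 to 53 mm; eight cone-nosed pins, 10 mm thick, 16 mm high on it at (x, y) = (+-38, +-41), (+-63, +-15) mm: 5 mm to spare round the flange, its length along x. Two open toggle clamps, red handles, at x 74 to 137 mm, up to 107 mm above the bench. Origin: centre of the seat, at bench level, z up.
- oiler: Bystander: small clear plastic oil bottle, 36 mm in diameter, 68 mm high with its pointed spout, upright. Origin: centre of its underside, z up.
- socket: Bystander: deep steel wrench socket, 28 mm in diameter, 63 mm high, upright. Origin: centre of its underside, z up.
There are look-alikes about, which are no part of the job. What is shaped like the pilot_small but pink or purple is not meant.

How it is judged:
By the outcome, as a careful person would: the job done as asked, in the order asked, and still so for the second after the job is handed in, with the robot touching nothing.
It also fails if it takes over 104 s, if anything falls off the work surface, if the arm or the gripper's body presses on something with over 40 N, if the wrist force passes 120 N, or if a joint passes its speed limit or range.

## Working session

There is one attempt and no reset: what is moved stays moved. The work goes in short steps, Python scripts to look and compute and a tool call to move; the robot and the scene stay as the last step left them, time stands still between calls to the robot, and variables do not carry over. Pictures are saved under pics/ and viewed, and the job is handed in when it is done.

Besides the shell and the picture viewer there is one more tool, called after "Request:" by a JSON object that holds its "api" and its "payload", one argument or row to a line. jog_arm: Moves the arm, as the interface text tells. Its arguments: {"type":"object","properties":{"deltas":{"type":"array","items":{"type":"array"}},"force":{"type":"number"}},"required":["deltas"]}

```bash
mkdir -p pics; cat > h.py <<'E'
import numpy as np, cv2
from plant import ctrl
from scipy.spatial.transform import Rotation as R
def cam(name):
    s=ctrl.get_state(); c=ctrl.read_camera(name)
    if name=="wrist":
        T=np.eye(4);T[:3,:3]=R.from_quat(s["tcp_rot"]).as_matrix();T[:3,3]=s["eef_pos"]
        c["T"]=T@c["mount"]
    return c
def cloud(c):
    z=c["range_z"].astype(float);h,w=z.shape
    u,v=np.meshgrid(np.arange(w),np.arange(h))
    P=np.stack([(u-c["cx"])/c["fx"]*z,-(v-c["cy"])/c["fy"]*z,-z],-1)
    P=P@c["T"][:3,:3].T+c["T"][:3,3]
    P[z==0]=np.nan
    return P
def st():
    s=ctrl.get_state()
    print({k:np.round(v,4).tolist() for k,v in s.items() if k not in("dq",)})
    print(np.round(R.from_quat(s["tcp_rot"]).as_matrix(),3).tolist())
    return s
E
python3 - <<'E'
from h import *
st()
for n in("scene","top","wrist"):
    c=cam(n);cv2.imwrite(f"pics/{n}0.png",c["pixels"])
    P=cloud(c);np.save(n+"0.npy",P);print(n,[k for k in c],c["fx"],c["cx"],c["cy"],np.round(c["T"],3).tolist())
    if n=='wrist':print(c['mount'].round(3).tolist())
E
```

```text
{'time': 0.0, 'qpos': [-1.253, 0.2872, 1.5782, -0.0, 1.2786, -0.15], 'joint_efforts': [-0.0005, -40.5988, -29.2624, -0.0002, 0.0059, 0.0], 'eef_pos': [0.3042, -0.6018, 0.2299], 'tcp_rot': [-0.164, 0.6887, -0.687, 0.1638], 'contact_force': [-0.1025, -0.2103, 0.5214], 'wrist_torque': [0.0116, 0.0341, 0.0205], 'opening': 1.0041}
[[-0.893, -0.001, 0.451], [-0.451, 0.002, -0.893], [-0.0, -1.0, -0.002]]
scene ['pixels', 'range_z', 'fx', 'fy', 'cx', 'cy', 'T'] 525.5885550761249 273.54813764152937 208.40286892522408 [[0.503, -0.568, 0.652, 1.368], [0.864, 0.336, -0.374, -0.459], [-0.007, 0.751, 0.66, 1.017], [0.0, 0.0, 0.0, 1.0]]
top ['pixels', 'range_z', 'fx', 'fy', 'cx', 'cy', 'T'] 393.84533827291017 275.25556308831403 208.95042386801438 [[0.018, 0.997, -0.069, 0.373], [-1.0, 0.019, 0.019, 0.084], [0.02, 0.069, 0.997, 1.271], [0.0, 0.0, 0.0, 1.0]]
wrist ['pixels', 'range_z', 'fx', 'fy', 'cx', 'cy', 'mount', 'T'] 310.2293629555959 277.1098052529408 214.03921556220337 [[0.451, 0.849, 0.276, 0.375], [-0.893, 0.429, 0.136, -0.566], [-0.002, -0.308, 0.952, 0.372], [0.0, 0.0, 0.0, 1.0]]
[[0.0, -0.951, -0.308, -0.08], [0.0, 0.308, -0.951, -0.142], [1.0, 0.0, 0.0, -0.0], [0.0, 0.0, 0.0, 1.0]]
```

View pics/top0.png

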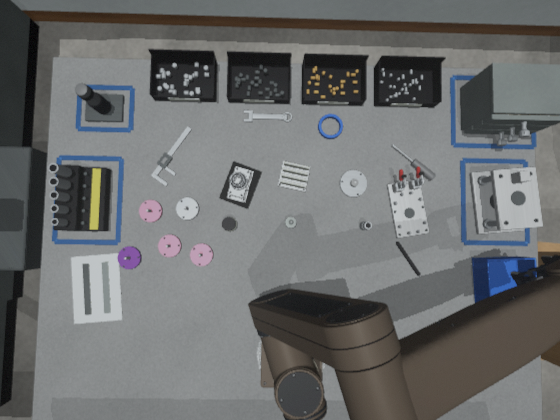

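View pics/scene0.png

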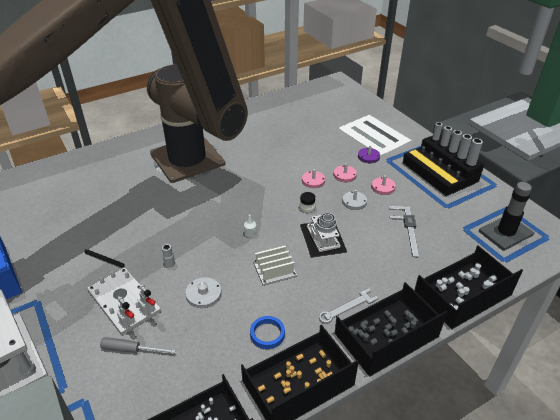

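View pics/wrist0.png

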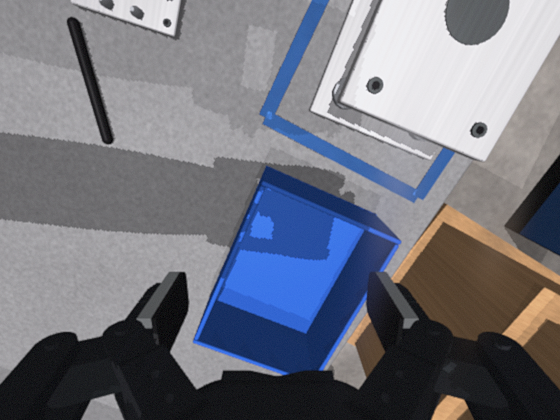

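```bash
python3 - <<'E'
from h import *
P=np.load("top0.npy");c=cv2.imread("pics/top0.png")
a=c[150:270,110:450];cv2.imwrite("pics/top0c.png",cv2.resize(a,None,fx=2.3,fy=2.3,interpolation=cv2.INTER_CUBIC))
s=cv2.imread("pics/scene0.png")[140:340,70:410];cv2.imwrite("pics/scene0c.png",cv2.resize(s,None,fx=2.3,fy=2.3,interpolation=cv2.INTER_CUBIC))
for n,p in dict(stack=(240,183),rack=(294,176),pl=(353,183),nest=(408,205),ps=(187,208),sock=(367,225),oil=(291,222),jar=(229,224)).items():
    print(n,P[p[1],p[0]].round(3))
for nm in("top0","scene0"):
  P=np.load(nm+".npy").reshape(-1,3)
  def f(n,lo,hi,x,y,r):
    m=(P[:,2]>lo)&(P[:,2]<hi)&(np.hypot(P[:,0]-x,P[:,1]-y)<r);q=P[m]
    if len(q):print(nm,n,len(q),((q.min(0)+q.max(0))/2).round(4),q.mean(0).round(4),(q.max(0)-q.min(0)).round(3))
  S=np.load("top0.npy")
  for n,p,lo,hi,r in[("stacktop",(240,183),.07,.1,.06),("rack",(294,176),.03,.06,.08),("pl",(353,183),.006,.05,.07),("nest",(408,205),.01,.15,.15),("ps",(187,208),.006,.05,.05),("sock",(367,225),.02,.08,.04),("oil",(291,222),.02,.08,.05)]:
    x,y,_=S[p[1],p[0]]; f(n,lo,hi,x,y,r)
E
```

```text
stack [nan nan nan]
rack [0.563 0.004 0.044]
pl [ 0.546 -0.184  0.034]
nest [ 0.481 -0.368  0.011]
ps [0.456 0.338 0.033]
sock [ 0.413 -0.221  0.064]
oil [0.417 0.013 0.065]
jar [0.408 0.204 0.048]
top0 rack 271 [0.5711 0.0012 0.0408] [0.5709 0.0021 0.0431] [0.078 0.094 0.022]
top0 pl 564 [ 0.5484 -0.1752  0.0254] [ 0.5499 -0.1887  0.0135] [0.096 0.114 0.039]
top0 nest 1997 [ 0.4819 -0.3403  0.0586] [ 0.4909 -0.3673  0.0257] [0.297 0.226 0.097]
top0 ps 402 [0.4581 0.3382 0.0277] [0.4591 0.3416 0.013 ] [0.09  0.079 0.043]
top0 sock 82 [ 0.4137 -0.2234  0.0444] [ 0.4136 -0.2209  0.0516] [0.026 0.024 0.045]
top0 oil 102 [0.4201 0.0125 0.0459] [0.4194 0.013  0.0405] [0.035 0.035 0.046]
scene0 rack 667 [ 0.5712 -0.0011  0.0403] [ 0.5723 -0.002   0.0394] [0.079 0.093 0.02 ]
scene0 pl 791 [ 0.5362 -0.193   0.0239] [ 0.5539 -0.1947  0.013 ] [0.118 0.087 0.036]
scene0 nest 2907 [ 0.4819 -0.3419  0.0584] [ 0.5029 -0.3737  0.0265] [0.296 0.233 0.097]
scene0 ps 334 [0.4576 0.3388 0.0266] [0.4614 0.3364 0.0126] [0.075 0.074 0.041]
scene0 sock 171 [ 0.4142 -0.2288  0.0432] [ 0.4194 -0.2295  0.0462] [0.03  0.026 0.045]
scene0 oil 151 [0.4227 0.0077 0.0451] [0.4263 0.0062 0.0373] [0.035 0.036 0.05 ]
```

View pics/top0c.png

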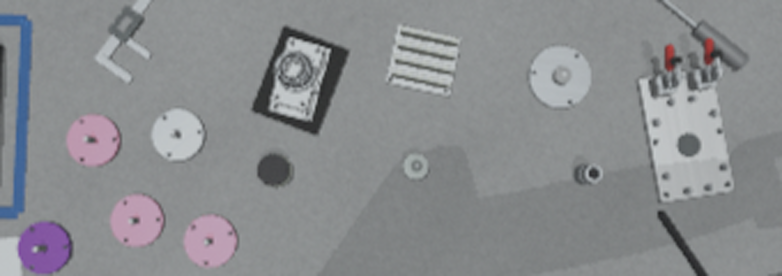

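View pics/scene0c.png

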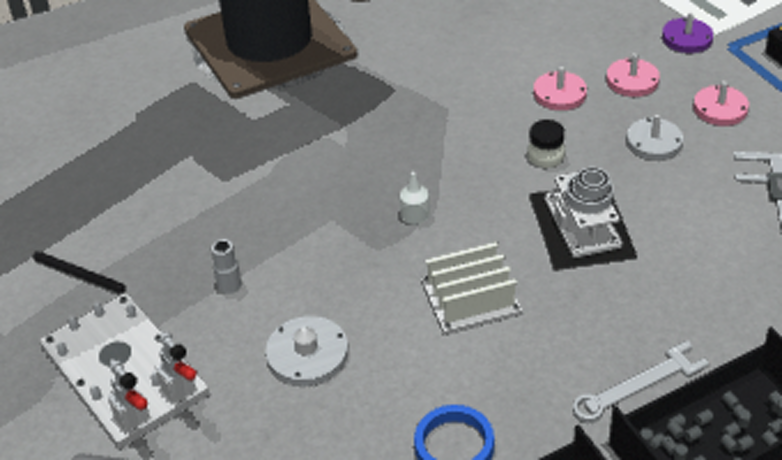

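```bash
cat >> h.py <<'E'
def plan(x,y,z,yaw,s=None,Rt=None):
    s=s or ctrl.get_state()
    Rc=R.from_quat(s["tcp_rot"]); p=np.array(s["eef_pos"])
    if Rt is None:
        zz=np.array([np.cos(yaw),np.sin(yaw),0]);yy=np.array([0,0,-1.]);xx=np.cross(yy,zz)
        Rt=R.from_matrix(np.stack([xx,yy,zz],1))
    rv=(Rc.inv()*Rt).as_rotvec(); d=Rc.inv().apply(np.array([x,y,z])-p)
    print("turn",rv.round(4).tolist(),"shift",d.round(4).tolist(),"rows",round(max(np.linalg.norm(d)/.0417,np.degrees(np.linalg.norm(rv))/7.16),1))
E
python3 - <<'E'
from h import *
plan(.5,-.15,.30,-1.571)
P=np.load("scene0.npy").reshape(-1,3)
for lo,hi in[(.075,.09),(.043,.056)]:
    m=(P[:,2]>lo)&(P[:,2]<hi)&(abs(P[:,0]-.56)<.1)&(abs(P[:,1]-.17)<.09);q=P[m];print(len(q),q.min(0),q.max(0),q.mean(0))
E
```

```text
turn [0.0019, 0.468, 0.0002] shift [-0.3786, -0.0691, -0.3153] rows 11.9
101 [0.52401565 0.15630017 0.07500199] [0.56515713 0.19617647 0.08440218] [0.54607448 0.1759985  0.07867871]
212 [0.48944233 0.13771333 0.04302329] [0.59252881 0.19035615 0.05597932] [0.55683264 0.16137453 0.04891997]
```

Request:
{"api": "jog_arm", "payload": {
  "deltas": [
    [[0,0.1,0],[-0.02,-0.03,-0.02],1],
    [[0,0.2,0],[-0.379,-0.069,-0.315],1],
    [[0.002,0.468,0],[-0.379,-0.069,-0.315],1],
    [[0.002,0.468,0],[-0.379,-0.069,-0.315],1],
    [[0.002,0.468,0],[-0.379,-0.069,-0.315],1],
    [[0.002,0.468,0],[-0.379,-0.069,-0.315],1],
    [[0.002,0.468,0],[-0.379,-0.069,-0.315],1],
    [[0.002,0.468,0],[-0.379,-0.069,-0.315],1],
    [[0.002,0.468,0],[-0.379,-0.069,-0.315],1],
    [[0.002,0.468,0],[-0.379,-0.069,-0.315],1]
  ]
}}

```text
time: 0.98
eef_pos: [0.464, -0.2312, 0.2921]
tcp_rot: [-0.0, -0.707, 0.707, 0.0]
contact_force: [1.9, 0.2, -0.5]
opening: 1.003
```

```bash
python3 - <<'E'
from h import *
st()
c=cam("wrist");cv2.imwrite("pics/w1.png",c["pixels"]);np.save("w1.npy",cloud(c))
plan(.5,.22,.30,-1.571)
E
```

```text
{'time': 0.9833, 'qpos': [-0.658, -0.1066, 1.8872, -0.0002, 1.3611, 0.9133], 'joint_efforts': [-4.0394, -26.1651, -29.4837, -0.0517, 0.0873, -0.508], 'eef_pos': [0.464, -0.2312, 0.2921], 'tcp_rot': [-0.0001, -0.7071, 0.7071, 0.0003], 'contact_force': [1.9458, 0.1571, -0.5045], 'wrist_torque': [-0.0236, -0.038, -0.0679], 'opening': 1.0028}
[[-1.0, -0.0, -0.001], [0.001, -0.0, -1.0], [0.0, -1.0, 0.0]]
turn [0.0046, 0.0055, -0.0032] shift [-0.0357, -0.0047, -0.4449] rows 10.7
```

View pics/w1.png

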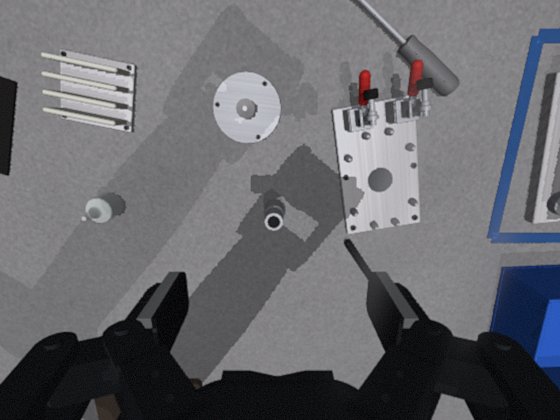

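Request:
{"api": "jog_arm", "payload": {
  "deltas": [
    [[0,0,0],[-0.036,0,-0.42],1],
    [[0,0,0],[-0.036,0,-0.42],1],
    [[0,0,0],[-0.036,0,-0.42],1],
    [[0,0,0],[-0.036,0,-0.42],1],
    [[0,0,0],[-0.036,0,-0.42],1],
    [[0,0,0],[-0.036,0,-0.42],1],
    [[0,0,0],[-0.036,0,-0.42],1],
    [[0,0,0],[-0.036,0,-0.42],1],
    [[0,0,0],[-0.036,0,-0.42],1],
    [[0,0,0],[-0.036,0,-0.42],1]
  ]
}}

```text
time: 1.87
eef_pos: [0.4989, 0.1838, 0.2949]
tcp_rot: [-0.001, 0.709, -0.706, 0.003]
contact_force: [0.8, -0.1, -0.4]
opening: 0.999
```

```bash
python3 - <<'E'
from h import *
st()
c=cam("wrist");cv2.imwrite("pics/w2.png",c["pixels"]);np.save("w2.npy",cloud(c))
E
```

```text
{'time': 1.8667, 'qpos': [0.1602, -0.0797, 1.8572, 0.0039, 1.3601, 1.7246], 'joint_efforts': [-2.5671, -29.3766, -28.3008, 0.0889, 0.1392, -0.4914], 'eef_pos': [0.4989, 0.1838, 0.2949], 'tcp_rot': [-0.0008, 0.7087, -0.7055, 0.0031], 'contact_force': [0.7605, -0.0707, -0.4299], 'wrist_torque': [-0.0417, 0.0061, 0.0033], 'opening': 0.9987}
[[-1.0, 0.003, 0.006], [-0.006, 0.004, -1.0], [-0.003, -1.0, -0.004]]
```

View pics/w2.png

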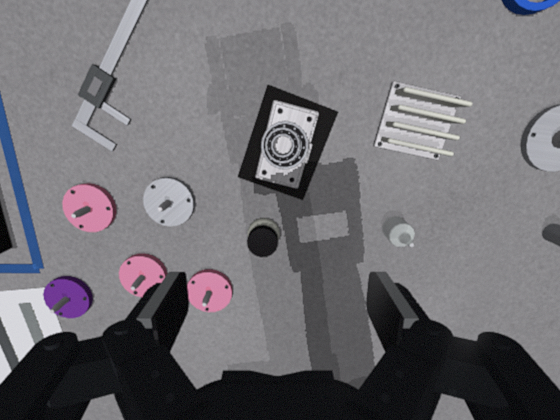

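```bash
python3 - <<'E'
from h import *
def reg(P,lo,hi,x,y,r):
    P=P.reshape(-1,3);m=(P[:,2]>lo)&(P[:,2]<hi)&(np.hypot(P[:,0]-x,P[:,1]-y)<r);return P[m]
def show(n,q):
    if len(q)<5:print(n,len(q));return
    rc=cv2.minAreaRect((q[:,:2]*1000).astype(np.float32)); cc=cv2.minEnclosingCircle((q[:,:2]*1000).astype(np.float32))
    print(n,len(q),"z",np.percentile(q[:,2],[2,50,98]).round(4),"rect",np.round(rc[0],1),np.round(rc[1],1),round(rc[2],1),"circ",np.round(cc[0],1),round(cc[1],1))
A=np.load("w1.npy");B=np.load("w2.npy")
for k,P in(("w1",A),("w2",B)):
  q=reg(P,-.003,.003,.5,0,.5);show(k+"bench",q)
  show(k+"rack top",reg(P,.040,.05,.571,0,.08)); show(k+"rack all",reg(P,.005,.05,.571,0,.08));
  show(k+"oil",reg(P,.02,.08,.42,.01,.04))
P=A
show("pl disc",reg(P,.009,.015,.55,-.19,.07));show("pl pin",reg(P,.018,.05,.55,-.19,.03));show("sock",reg(P,.057,.08,.413,-.22,.04))
show("nestplate",reg(P,.011,.0165,.48,-.37,.15))
show("nest pins",reg(P,.024,.036,.46,-.37,.12))
P=B
show("ps disc",reg(P,.009,.015,.458,.338,.05));show("ps pin",reg(P,.02,.05,.458,.338,.03))
show("bs",reg(P,.0775,.09,.55,.17,.05));show("bl",reg(P,.0635,.068,.55,.17,.06));show("cover",reg(P,.048,.053,.55,.17,.08));show("flange",reg(P,.011,.017,.55,.17,.09));show("mat",reg(P,.002,.0065,.55,.17,.1));show("jar",reg(P,.03,.06,.41,.2,.05))
E
```

```text
w1bench 129705 z [-0.0017 -0.      0.0017] rect [ 342.7 -116.7] [766.2 663.1] 89.9 circ [ 378.1 -101.4] 471.1
w1rack top 1638 z [0.042  0.0454 0.0474] rect [569.7   0.6] [86.  65.9] 78.7 circ [569.7   0.6] 52.6
w1rack all 5468 z [0.0064 0.0089 0.0468] rect [569.6   0.8] [93.4 84.1] 78.7 circ [5.695e+02 3.000e-01] 61.1
w1oil 693 z [0.0217 0.038  0.0676] rect [419.7   9.6] [34.1 34. ] 87.7 circ [419.1  10.8] 18.5
w2bench 142100 z [-0.0018 -0.0001  0.0017] rect [372.9  89.6] [677.4 819.4] 0.3 circ [413.3  66.1] 487.3
w2rack top 1484 z [0.0419 0.0451 0.0472] rect [569.6   1.2] [86.  65.9] 78.6 circ [569.7   1.3] 52.6
w2rack all 4877 z [0.0062 0.0088 0.0467] rect [569.6   1.1] [92.5 84.2] 78.6 circ [569.5   1.7] 60.9
w2oil 599 z [0.0211 0.0381 0.0671] rect [419.7  12.5] [33.3 34.9] 54.1 circ [418.7  11.8] 17.9
pl disc 3489 z [0.0103 0.012  0.0138] rect [ 549.5 -191.2] [87.  86.5] 0.1 circ [ 549.2 -191.6] 44.0
pl pin 309 z [0.0244 0.0336 0.0407] rect [ 549.3 -191.7] [22.2 23.6] 0.1 circ [ 549.5 -191.7] 11.9
sock 273 z [0.0581 0.0632 0.0648] rect [ 413.2 -226.1] [21.6 23.6] 89.9 circ [ 413.
[... 281 characters left out ...]
5] [70.9 71. ] 15.0 circ [457.2 341. ] 36.3
ps pin 82 z [0.0218 0.0364 0.0445] rect [458.4 340.4] [9.6 7.8] 64.2 circ [457.7 340.5] 5.0
bs 689 z [0.0778 0.08   0.082 ] rect [544.6 179.3] [38.9 38.8] 9.7 circ [544.5 179.3] 19.9
bl 681 z [0.0636 0.0653 0.0672] rect [542.8 176.3] [54.5 54.4] 1.2 circ [542.8 176.4] 28.0
cover 1598 z [0.0483 0.0499 0.0516] rect [540.8 174.6] [49.8 89.8] 75.3 circ [541.2 174.9] 50.2
flange 472 z [0.0114 0.0135 0.0167] rect [537.7 173.5] [ 61.8 105.6] 76.1 circ [537.9 173.2] 59.4
mat 3333 z [0.0022 0.0039 0.0056] rect [556.  168.3] [186.7 183.7] 66.7 circ [550.5 169.4] 99.3
jar 794 z [0.0337 0.0447 0.0465] rect [410.6 205. ] [41.9 42. ] 27.7 circ [410.2 204.9] 21.7
```

```bash
python3 - <<'E'
from h import *
from scipy.optimize import least_squares
P=np.load("w1.npy");
m=((P[...,2]>.0225)&(P[...,2]<.04)&(np.hypot(P[...,0]-.475,P[...,1]+.367)<.12)).astype(np.uint8)
n,l,s,c=cv2.connectedComponentsWithStats(m)
pts=[]
for i in range(1,n):
    if s[i,4]>12:
        q=P[l==i];print(s[i,4],((q.min(0)+q.max(0))/2).round(4),(q.max(0)-q.min(0)).round(3))
        cq=(q[:,:2].min(0)+q[:,:2].max(0))/2
        if np.max(q.max(0)[:2]-q.min(0)[:2])<.016: pts.append(cq)
pts=np.array(pts)
mod=np.array([(a*38,b*41) for a in(1,-1) for b in(1,-1)]+[(a*63,b*15) for a in(1,-1) for b in(1,-1)])/1000
def res(p):
    c,s=np.cos(p[2]),np.sin(p[2]);w=mod@np.array([[c,s],[-s,c]])+p[:2]
    d=np.linalg.norm(pts[:,None]-w[None],axis=2).min(1);return d
for th in(0.05,.1,.15,.2,.25):
    f=least_squares(res,[.478,-.368,th],loss='soft_l1',f_scale=.003);print(f.x.round(4),f.fun.round(4),f.cost)
B=np.load("w2.npy")
for u,v in((88,208),(143,277),(210,291),(68,297)):
    q=B[v-30:v+30,u-30:u+30].reshape(-1,3);print("pink",B[v+5,u+10].round(3),np.nanmax(q[:,2]))
E
```

```text
106 [ 0.545  -0.3698  0.0313] [0.026 0.005 0.017]
62 [ 0.5349 -0.3168  0.0313] [0.025 0.005 0.017]
47 [ 0.5215 -0.3746  0.0269] [0.009 0.009 0.008]
45 [ 0.5159 -0.3457  0.0265] [0.008 0.009 0.007]
47 [ 0.5012 -0.4047  0.0269] [0.009 0.008 0.009]
43 [ 0.4864 -0.3248  0.0272] [0.008 0.009 0.009]
40 [ 0.4262 -0.4188  0.0272] [0.008 0.008 0.009]
38 [ 0.4125 -0.3384  0.0268] [0.008 0.01  0.008]
36 [ 0.3973 -0.3973  0.0266] [0.009 0.008 0.007]
36 [ 0.3929 -0.3684  0.0267] [0.007 0.008 0.008]
[ 0.4567 -0.3716  0.1802] [0.0004 0.0002 0.0005 0.0006 0.0005 0.0006 0.0004 0.0009] 1.1411967321663426e-06
[ 0.4567 -0.3716  0.1802] [0.0004 0.0002 0.0005 0.0006 0.0005 0.0006 0.0004 0.0009] 1.141196717210462e-06
[ 0.4567 -0.3716  0.1802] [0.0004 0.0002 0.0005 0.0006 0.0005 0.0006 0.0004 0.0009] 1.1411967357665207e-06
[ 0.4567 -0.3716  0.1802] [0.0004 0.0002 0.0005 0.0006 0.0005 0.0006 0.0004 0.0009] 1.141196746193472e-06
[ 0.4567 -0.3716  0.1802] [0.0004 0.0002 0.0005 0.0006 0.0005 0.0006 0.0004 0.0009] 1.1411967504353468e-06
pink [0.442 0.443 0.013] 0.04510657546695768
pink [0.33  0.377 0.013] 0.33932511758434464
pink [0.305 0.275 0.011] 0.3233113118990593
pink [0.293 0.5   0.013] 0.04562652379429899
```

```bash
python3 - <<'E'
from h import *
c=cv2.imread("pics/w2.png");cv2.imwrite("pics/w2c.png",cv2.resize(c[90:320,30:330],None,fx=2.5,fy=2.5,interpolation=cv2.INTER_CUBIC))
st();plan(.5445,.1793,.13,-1.571);plan(.5445,.1793,.067,-1.571)
E
```

```text
{'time': 1.9167, 'qpos': [0.1695, -0.0765, 1.8542, 0.0101, 1.3588, 1.7275], 'joint_efforts': [-3.5435, -27.2862, -28.3364, -0.8353, 0.1863, 0.1887], 'eef_pos': [0.4985, 0.1902, 0.2949], 'tcp_rot': [-0.0026, 0.7108, -0.7034, 0.005], 'contact_force': [-1.823, 1.1473, 0.8289], 'wrist_torque': [0.0679, 0.0422, 0.0087], 'opening': 1.0012}
[[-1.0, 0.003, 0.011], [-0.011, 0.011, -1.0], [-0.003, -1.0, -0.011]]
turn [0.0105, 0.0109, -0.0034] shift [-0.0453, 0.165, 0.0131] rows 4.1
turn [0.0105, 0.0109, -0.0034] shift [-0.0451, 0.228, 0.0138] rows 5.6
```

View pics/w2c.png

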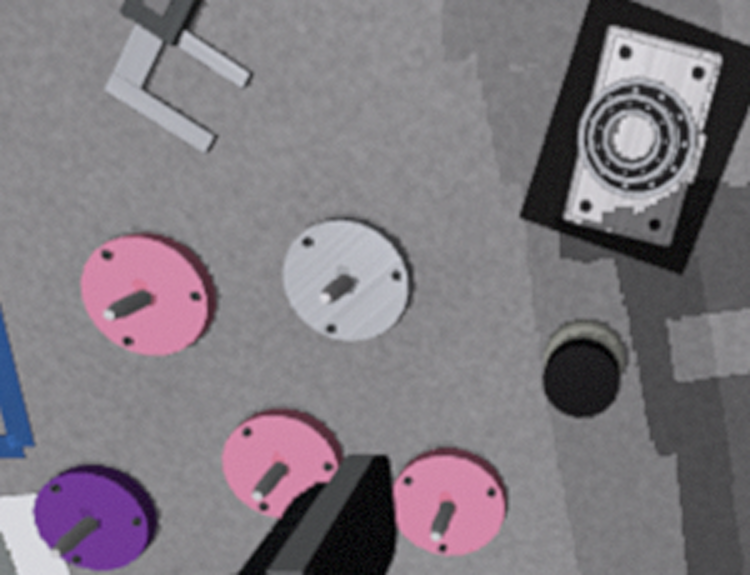

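The crop shows the one steel-grey slim pilot disc at (169,202) in w2. The pink discs at (88,208), (143,277) and (210,291) and the purple one at (68,297) are look-alikes. The stack's small bearing is at (285,145).

Request:
{"api": "jog_arm", "payload": {
  "deltas": [
    [[0.01,0.011,-0.003],[-0.045,0.04,0.013],1],
    [[0.01,0.011,-0.003],[-0.045,0.08,0.013],1],
    [[0.01,0.011,-0.003],[-0.045,0.12,0.013],1],
    [[0.01,0.011,-0.003],[-0.045,0.15,0.013],1],
    [[0.01,0.011,-0.003],[-0.045,0.165,0.013],1],
    [[0.01,0.011,-0.003],[-0.045,0.165,0.013],1],
    [[0.01,0.011,-0.003],[-0.045,0.165,0.013],1]
  ]
}}

```text
time: 2.5
eef_pos: [0.5437, 0.1791, 0.129]
tcp_rot: [-0.001, 0.707, -0.707, -0.001]
contact_force: [-0.7, -0.6, 0.2]
opening: 1.0
```

```bash
cat >> h.py <<'E'
def reg(P,lo,hi,x,y,r):
    P=P.reshape(-1,3);m=(P[:,2]>lo)&(P[:,2]<hi)&(np.hypot(P[:,0]-x,P[:,1]-y)<r);return P[m]
def show(n,q):
    if len(q)<5:print(n,len(q));return
    rc=cv2.minAreaRect((q[:,:2]*1000).astype(np.float32)); cc=cv2.minEnclosingCircle((q[:,:2]*1000).astype(np.float32))
    print(n,len(q),"z",np.percentile(q[:,2],[2,50,98]).round(4),"rect",np.round(rc[0],1),np.round(rc[1],1),round(rc[2],1),"circ",np.round(cc[0],1),round(cc[1],1))
E
python3 - <<'E'
from h import *
st()
c=cam("wrist");cv2.imwrite("pics/w3.png",c["pixels"]);P=cloud(c)
show("bs",reg(P,.0775,.09,.545,.179,.03));show("bl",reg(P,.0635,.068,.545,.179,.04));show("cover",reg(P,.048,.053,.55,.17,.08));show("flange",reg(P,.011,.017,.54,.17,.07))
show("bench",reg(P,-.004,.004,.54,.17,.3))
plan(.5445,.1793,.067,-1.571)
E
```

```text
{'time': 2.5, 'qpos': [0.1408, 0.1703, 1.9129, 0.0005, 1.0605, 1.7117], 'joint_efforts': [0.0236, -31.2604, -24.6508, 0.0005, 0.0386, -0.0014], 'eef_pos': [0.5437, 0.1791, 0.129], 'tcp_rot': [-0.0006, 0.7072, -0.7071, -0.0009], 'contact_force': [-0.692, -0.6074, 0.2296], 'wrist_torque': [0.0176, -0.0291, -0.0065], 'opening': 1.0001}
[[-1.0, -0.002, -0.0], [0.0, 0.0, -1.0], [0.002, -1.0, -0.0]]
bs 1907 z [0.0778 0.0799 0.0818] rect [545.  179.4] [39.  39.2] 53.0 circ [544.7 179.2] 20.1
bl 1517 z [0.0636 0.0653 0.0673] rect [543.5 176.8] [55.8 54.2] 2.1 circ [543.2 176.9] 28.1
cover 3428 z [0.0485 0.0499 0.0513] rect [541.5 176.2] [53.2 90.1] 75.3 circ [541.  174.4] 50.5
flange 1089 z [0.0115 0.0138 0.0168] rect [538.5 173.8] [ 61.6 104.8] 75.9 circ [538.5 173.9] 59.3
bench 154036 z [-0.0015 -0.0001  0.0032] rect [501.1 170.1] [558.7 407. ] 89.8 circ [515.2 169.2] 290.7
turn [0.0008, -0.0002, -0.002] shift [0.0007, 0.0641, 0.0001] rows 1.5
```

View pics/w3.png

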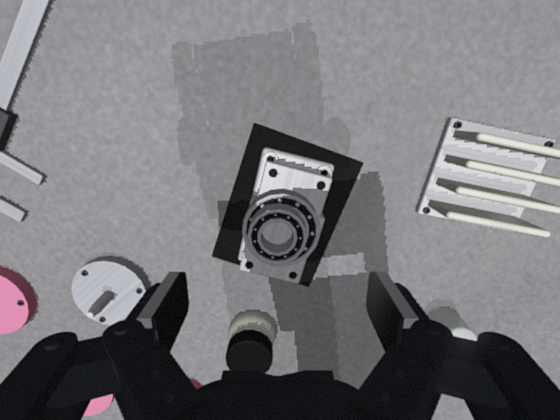

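Request:
{"api": "jog_arm", "payload": {
  "deltas": [
    [[0,0,-0.002],[0.0005,0.03,0],1],
    [[0,0,-0.002],[0.0005,0.055,0],1],
    [[0,0,-0.002],[0.0005,0.0615,0],1],
    [[0,0,-0.002],[0.0005,0.0615,0],1],
    [[0,0,-0.002],[0.0005,0.0615,0],0.3],
    [[0,0,-0.002],[0.0005,0.0615,0],0.3],
    [[0,0,-0.002],[0.0005,0.0615,0],0.3],
    [[0,0,-0.002],[0.0005,0.0615,0],0.3],
    [[0,0,-0.002],[0.0005,0.0615,0],0.3]
  ],
  "force": 40
}}

```text
time: 3.3
eef_pos: [0.546, 0.1796, 0.0717]
tcp_rot: [0.001, 0.707, -0.707, 0.001]
contact_force: [-1.1, -0.7, 6.2]
opening: 0.439
```

```bash
python3 - <<'E'
from h import *
st()
c=cam("wrist");cv2.imwrite("pics/w4.png",c["pixels"]);P=cloud(c)
show("bs",reg(P,.0775,.09,.545,.179,.025))
E
```

```text
{'time': 3.3, 'qpos': [0.141, 0.2514, 1.937, 0.0008, 0.9501, 1.7116], 'joint_efforts': [-0.0497, -31.7416, -22.8564, 0.0277, -0.2699, -0.0007], 'eef_pos': [0.546, 0.1796, 0.0717], 'tcp_rot': [0.0011, 0.7075, -0.7067, 0.0009], 'contact_force': [-1.0952, -0.7474, 6.1534], 'wrist_torque': [-0.0996, 0.1743, 0.0125], 'opening': 0.4388}
[[-1.0, 0.003, -0.0], [0.0, 0.001, -1.0], [-0.003, -1.0, -0.001]]
bs 3794 z [0.0778 0.08   0.0881] rect [545.1 181.2] [43.4 40.2] 79.1 circ [548.1 179. ] 23.7
```

View pics/w4.png

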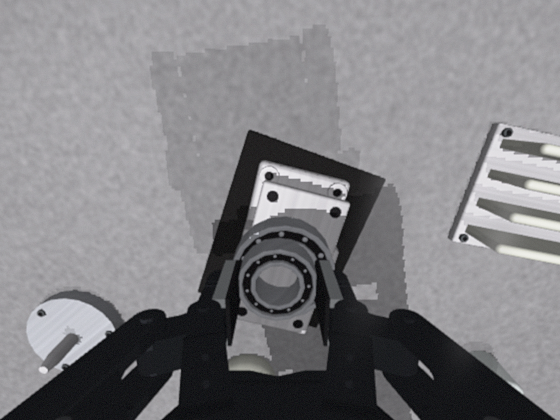

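```bash
python3 - <<'E'
from h import *
c=cam("wrist");P=cloud(c)
for v in range(250,350,10):
    print(v,[tuple((P[v,u]*1000).round(0).astype(int)) if np.isfinite(P[v,u,0]) else None for u in (232,236,326,330,336,342)])
E
```

```text
250 [(np.int64(529), np.int64(214), np.int64(4)), (np.int64(551), np.int64(203), np.int64(52)), (np.int64(558), np.int64(155), np.int64(66)), (np.int64(551), np.int64(149), np.int64(50)), (np.int64(544), np.int64(143), np.int64(35)), (np.int64(529), np.int64(132), np.int64(3))]
260 [(np.int64(522), np.int64(214), np.int64(5)), (np.int64(552), np.int64(202), np.int64(66)), (np.int64(551), np.int64(154), np.int64(65)), (np.int64(552), np.int64(152), np.int64(66)), (np.int64(536), np.int64(142), np.int64(34)), (np.int64(521), np.int64(131), np.int64(3))]
270 [(np.int64(557), np.int64(201), np.int64(86)), (np.int64(557), np.int64(199), np.int64(87)), (np.int64(557), np.int64(158), np.int64(87)), (np.int64(557), np.int64(156), np.int64(86)), (np.int64(512), np.int64(135), np.int64(2)), None]
280 [(np.int64(558), np.int64(199), np.int64(97)), (np.int64(554), np.int64(199), np.int64(90)), (np.int64(557), np.int64(159), np.int64(96)), (np.int64(557), np.int64(157), np.int64(96)), (np.int64(557), np.int64(154), np.int64(95)), (np.int64(553), np.int64(150), np.int64(88))]
290 [(np.int64(555), 
[... 993 characters left out ...]
9), np.int64(159), np.int64(113)), (np.int64(558), np.int64(160), np.int64(124)), (np.int64(558), np.int64(158), np.int64(124))]
330 [(np.int64(540), np.int64(199), np.int64(107)), (np.int64(455), np.int64(214), np.int64(-1)), (np.int64(543), np.int64(160), np.int64(110)), (np.int64(545), np.int64(159), np.int64(113)), (np.int64(558), np.int64(161), np.int64(130)), (np.int64(558), np.int64(159), np.int64(130))]
340 [(np.int64(537), np.int64(198), np.int64(109)), (np.int64(445), np.int64(215), np.int64(-1)), (np.int64(538), np.int64(160), np.int64(110)), (np.int64(563), np.int64(165), np.int64(140)), (np.int64(564), np.int64(163), np.int64(141)), (np.int64(564), np.int64(161), np.int64(141))]
```

Request:
{"api": "jog_arm", "payload": {
  "deltas": [
    [[0,0,0],[0,-0.005,0],0.3],
    [[0,0,0],[0,-0.015,0],0.3],
    [[0,0,0],[0,-0.03,0],0.3],
    [[0,0,0],[0,-0.06,0],0.3],
    [[0,0,0],[0,-0.06,0],0.3],
    [[0,0,0],[0,-0.06,0],0.3]
  ]
}}

```text
time: 3.9
eef_pos: [0.5475, 0.1798, 0.1346]
tcp_rot: [0.003, 0.708, -0.706, 0.003]
contact_force: [-1.0, 0.1, -0.2]
opening: 0.439
```

```bash
python3 - <<'E'
from h import *
st()
c=cam("wrist");cv2.imwrite("pics/w5.png",c["pixels"]);P=cloud(c)
for r in (.03,):
  show("bs",reg(P,.12,.155,.545,.179,r)); q=reg(P,.05,.1,.545,.179,.04);show("bl",reg(P,.0635,.068,.545,.179,.04))
q=reg(P,.1,.2,.545,.179,.022);print(np.histogram(q[:,2],bins=np.arange(.1,.18,.002)))
E
```

```text
{'time': 3.9, 'qpos': [0.141, 0.1658, 1.9066, 0.0008, 1.0606, 1.7115], 'joint_efforts': [0.032, -34.4396, -27.6545, 0.0042, -0.0137, -0.0], 'eef_pos': [0.5475, 0.1798, 0.1346], 'tcp_rot': [0.003, 0.7078, -0.7064, 0.0029], 'contact_force': [-1.0294, 0.1285, -0.1979], 'wrist_torque': [0.0133, 0.0182, -0.0353], 'opening': 0.4388}
[[-1.0, 0.008, -0.0], [0.0, 0.002, -1.0], [-0.008, -1.0, -0.002]]
bs 5352 z [0.1304 0.1424 0.1535] rect [549.5 181.9] [49.4 43.8] 59.8 circ [554.  179.1] 28.5
bl 1695 z [0.0636 0.0652 0.0669] rect [544.6 177.3] [52.8 55.4] 30.5 circ [543.3 176.7] 27.9
(array([   0,    0,    0,    0,    0,    0,    0,    0,    0,    0,    0,
          0,    0,    2,   77,  170,  192,  200,  205,  235, 1219, 1912,
        360,   46,   43,   47,   47,   50,   57,   49,   58,   67,   64,
         63,   74,   73,  357,   74,   41]), array([0.1  , 0.102, 0.104, 0.106, 0.108, 0.11 , 0.112, 0.114, 0.116,
       0.118, 0.12 , 0.122, 0.124, 0.126, 0.128, 0.13 , 0.132, 0.134,
       0.136, 0.138, 0.14 , 0.142, 0.144, 0.146, 0.148, 0.15 , 0.152,
       0.154, 0.156, 0.158, 0.16 , 0.162, 0.164, 0.166, 0.168, 0.17 ,
       0.172, 0.174, 0.176, 0.178]))
```

View pics/w5.png

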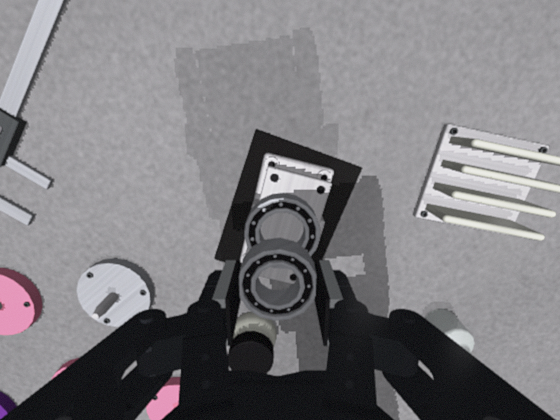

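```bash
python3 - <<'E'
from h import *
s=st();c=cam("wrist");P=cloud(c)
R0=R.from_quat(s["tcp_rot"]).as_matrix()
q=reg(P,.1395,.146,.5475,.179,.0215);L=(q-s["eef_pos"])@R0
print(L.mean(0),np.median(L[:,1])); show("bs",q)
L2=(L*1000).astype(np.float32)[:,[0,2]];print(cv2.minEnclosingCircle(L2),cv2.minAreaRect(L2))
plan(.4575,.3405,.13,-1.571)
E
```

```text
{'time': 3.95, 'qpos': [0.1409, 0.1673, 1.9087, 0.0007, 1.0607, 1.7116], 'joint_efforts': [-0.0086, -34.713, -27.9365, 0.0024, -0.0446, -0.0], 'eef_pos': [0.5462, 0.1795, 0.1327], 'tcp_rot': [0.0018, 0.7076, -0.7066, 0.0016], 'contact_force': [-0.2427, 0.0063, -0.4228], 'wrist_torque': [-0.0163, 0.0464, -0.0002], 'opening': 0.4336}
[[-1.0, 0.005, -0.0], [0.0, 0.001, -1.0], [-0.005, -1.0, -0.001]]
[-1.34667506e-05 -8.39399487e-03 -9.41130143e-05] -0.008399283157430515
bs 2873 z [0.1396 0.1411 0.1435] rect [545.8 179.8] [38.4 39.2] 87.3 circ [547.5 179. ] 21.5
((-1.3155521154403687, 0.518335223197937), 21.471982955932617) ((0.4112567901611328, -0.22043609619140625), (38.422027587890625, 39.22593307495117), 87.30597686767578)
turn [0.001, 0.0, -0.0022] shift [0.0879, 0.0014, -0.161] rows 4.4
```

Request:
{"api": "jog_arm", "payload": {
  "deltas": [
    [[0,0,0],[0.02,0,-0.036],0.3],
    [[0,0,0],[0.04,0,-0.072],0.3],
    [[0,0,0],[0.06,0,-0.108],0.3],
    [[0,0,-0.002],[0.08,0.02,-0.144],0.3],
    [[0,0,-0.002],[0.088,0.04,-0.161],0.3],
    [[0,0,-0.002],[0.088,0.06,-0.161],0.3],
    [[0,0,-0.002],[0.088,0.06,-0.161],0.3],
    [[0,0,-0.002],[0.088,0.06,-0.161],0.3]
  ]
}}

```text
time: 4.67
eef_pos: [0.4555, 0.3397, 0.0689]
tcp_rot: [0.002, -0.706, 0.708, 0.002]
contact_force: [0.4, 0.2, -0.5]
opening: 0.44
```

```bash
python3 - <<'E'
from h import *
s=st();c=cam("wrist");P=cloud(c);cv2.imwrite("pics/w6.png",c["pixels"])
show("disc",reg(P,.010,.014,.4575,.3405,.04)); 
show("pin",reg(P,.02,.05,.4575,.3405,.014)); 
z=s["eef_pos"][2]+.0084
show("bs",reg(P,z-.002,z+.002,s["eef_pos"][0],s["eef_pos"][1],.022))
plan(.4575,.3405,.019,-1.571)
E
```

```text
{'time': 4.6667, 'qpos': [0.462, 0.2469, 1.9489, 0.0007, 0.9509, 2.0319], 'joint_efforts': [0.6089, -33.5123, -23.7708, 0.0208, 0.03, 0.0015], 'eef_pos': [0.4555, 0.3397, 0.0689], 'tcp_rot': [0.0019, -0.7065, 0.7077, 0.0016], 'contact_force': [0.3796, 0.207, -0.4625], 'wrist_torque': [-0.0239, 0.0109, -0.0055], 'opening': 0.4397}
[[-1.0, -0.005, 0.0], [-0.0, -0.002, -1.0], [0.005, -1.0, 0.002]]
disc 5945 z [0.0106 0.0119 0.0133] rect [458.2 340.9] [70.9 70.2] 55.8 circ [457.6 341. ] 35.9
pin 111 z [0.0204 0.0269 0.0347] rect [460.8 341. ] [9.6 4.1] 87.8 circ [458.8 341.1] 4.8
bs 3180 z [0.0754 0.0771 0.0788] rect [454.8 339.9] [37.9 40.3] 89.8 circ [456.  339.8] 21.8
turn [-0.0001, -0.0003, 0.0016] shift [-0.0004, 0.0516, -0.0005] rows 1.2
```

View pics/w6.png

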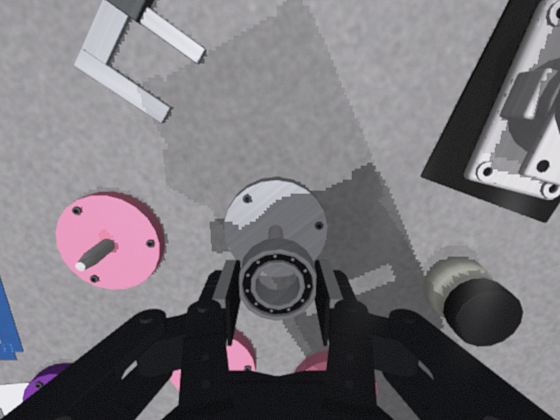

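Request:
{"api": "jog_arm", "payload": {
  "deltas": [
    [[0,0,0.001],[-0.0005,0.025,-0.0005],0.3],
    [[0,0,0.001],[-0.0005,0.042,-0.0005],0.3],
    [[0,0,0.001],[-0.0005,0.048,-0.0005],0.3],
    [[0,0,0.001],[-0.0005,0.05,-0.0005],0.3],
    [[0,0,0.001],[-0.0005,0.0505,-0.0005],0.3],
    [[0,0,0.001],[-0.0005,0.051,-0.0005],0.3]
  ]
}}

```text
time: 5.22
eef_pos: [0.459, 0.3407, 0.0212]
tcp_rot: [0.001, 0.708, -0.707, 0.0]
contact_force: [0.7, 0.5, 0.3]
opening: 0.438
```

```bash
python3 - <<'E'
from h import *
s=st()
E
```

```text
{'time': 5.2167, 'qpos': [0.461, 0.3261, 1.9562, 0.0002, 0.857, 2.0328], 'joint_efforts': [-0.0475, -35.3599, -22.5321, -0.0008, 0.0196, -0.0002], 'eef_pos': [0.459, 0.3407, 0.0212], 'tcp_rot': [0.0011, 0.7075, -0.7067, 0.0003], 'contact_force': [0.656, 0.4719, 0.2771], 'wrist_torque': [0.01, 0.008, -0.0224], 'opening': 0.4381}
[[-1.0, 0.002, -0.001], [0.001, 0.001, -1.0], [-0.002, -1.0, -0.001]]
```

Continue down in small steps until contact.

Request:
{"api": "jog_arm", "payload": {
  "deltas": [
    [[0,0,0],[0,0.002,0],0.3],
    [[0,0,0],[0,0.003,0],0.3],
    [[0,0,0],[0,0.003,0],0.3]
  ]
}}

```text
time: 5.47
eef_pos: [0.4595, 0.3409, 0.0189]
tcp_rot: [0.002, 0.708, -0.706, 0.001]
contact_force: [-0.9, -0.1, -0.3]
opening: 0.443
```

Request:
{"api": "jog_arm", "payload": {
  "deltas": [
    [[0,0,0],[0.001,0.001,0],0.3],
    [[0,0,0],[0.001,0.002,0],0.3],
    [[0,0,0],[0.001,0.002,0],0.3]
  ]
}}

```text
time: 5.72
eef_pos: [0.4586, 0.3411, 0.0178]
tcp_rot: [0.001, 0.708, -0.707, 0.001]
contact_force: [-2.3, -0.8, 3.7]
opening: 0.44
```

Request:
{"api": "jog_arm", "payload": {
  "deltas": [
    [[0,0,0],[0,0,0],0.48],
    [[0,0,0],[0,0,0],0.55],
    [[0,0,0],[0,0,0],0.65],
    [[0,0,0],[0,0,0],0.7],
    [[0,0,0],[0,-0.02,0],0.8],
    [[0,0,0],[0,-0.05,0],1],
    [[0,0,0],[0,-0.09,0],1],
    [[0,0,0],[0,-0.13,0],1],
    [[0,0,0],[0,-0.13,0],1]
  ]
}}

```text
time: 6.47
eef_pos: [0.4631, 0.3435, 0.1575]
tcp_rot: [0.007, 0.71, -0.704, 0.006]
contact_force: [0.6, 1.3, 1.3]
opening: 0.997
```

```bash
python3 - <<'E'
from h import *
s=st();c=cam("wrist");P=cloud(c);cv2.imwrite("pics/w7.png",c["pixels"])
show("disc",reg(P,.010,.014,.4575,.3405,.04)); 
show("bs",reg(P,.024,.030,.4575,.3405,.03));
show("bl",reg(P,.0635,.068,.545,.178,.04));show("cover",reg(P,.048,.052,.541,.175,.06))
# jaw along cover width dir (75.3deg): yaw = 75.3-180
plan(.5435,.1768,.12,np.radians(75.3-180))
E
```

```text
{'time': 6.4667, 'qpos': [0.4622, 0.1332, 1.8976, 0.0002, 1.0905, 2.0337], 'joint_efforts': [0.3064, -29.048, -21.877, -0.0075, 0.5854, -0.0], 'eef_pos': [0.4631, 0.3435, 0.1575], 'tcp_rot': [0.0067, 0.7103, -0.7038, 0.0061], 'contact_force': [0.5702, 1.3366, 1.2859], 'wrist_torque': [0.0177, -0.0604, 0.062], 'opening': 0.9974}
[[-1.0, 0.018, -0.001], [0.001, 0.009, -1.0], [-0.018, -1.0, -0.009]]
disc 2769 z [0.0105 0.0119 0.0135] rect [457.5 341.2] [71. 71.] 61.3 circ [457.5 340.9] 36.1
bs 961 z [0.0242 0.026  0.028 ] rect [457.4 341.3] [39.3 39. ] 5.7 circ [457.6 341.2] 20.1
bl 2907 z [0.0636 0.0651 0.067 ] rect [543.1 177. ] [55.1 55.7] 10.9 circ [543.  176.7] 28.5
cover 4411 z [0.0483 0.0498 0.0515] rect [541.6 177.3] [55.6 90. ] 75.3 circ [540.7 175.1] 50.5
turn [0.0088, 0.2557, -0.0128] shift [-0.0816, 0.0339, 0.166] rows 4.5
```

View pics/w7.png

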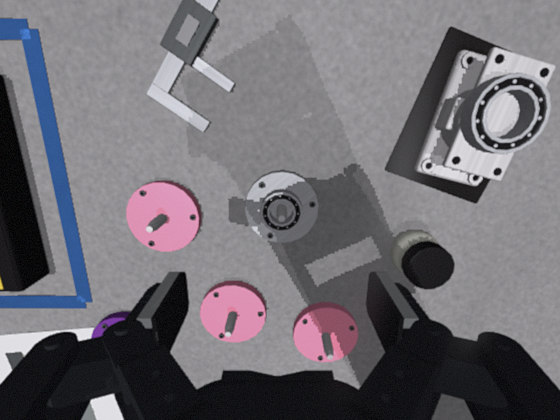

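Request:
{"api": "jog_arm", "payload": {
  "deltas": [
    [[0,0.06,0],[-0.02,0,0.041],1],
    [[0,0.12,0],[-0.04,0,0.082],1],
    [[0.009,0.18,-0.013],[-0.06,0.01,0.12],1],
    [[0.009,0.256,-0.013],[-0.082,0.03,0.16],1],
    [[0.009,0.256,-0.013],[-0.082,0.04,0.166],1],
    [[0.009,0.256,-0.013],[-0.082,0.04,0.166],1],
    [[0.009,0.256,-0.013],[-0.082,0.04,0.166],1]
  ]
}}

```text
time: 7.1
eef_pos: [0.5427, 0.1756, 0.1112]
tcp_rot: [-0.09, -0.701, 0.702, 0.093]
contact_force: [-0.8, -0.2, -0.3]
opening: 1.0
```

```bash
python3 - <<'E'
from h import *
s=st();c=cam("wrist");P=cloud(c)
show("bl",reg(P,.0635,.068,.545,.178,.04));
plan(.5435,.1768,.054,np.radians(75.3-180))
E
```

```text
{'time': 7.1, 'qpos': [0.135, 0.1909, 1.9256, 0.0002, 1.0306, 1.9654], 'joint_efforts': [-1.1202, -32.8061, -25.6369, -0.0663, -0.0188, -0.0214], 'eef_pos': [0.5427, 0.1756, 0.1112], 'tcp_rot': [-0.0896, -0.7007, 0.7016, 0.0934], 'contact_force': [-0.7504, -0.1552, -0.2763], 'wrist_torque': [0.0302, -0.0212, 0.0292], 'opening': 1.0001}
[[-0.966, -0.005, -0.257], [0.257, -0.001, -0.966], [0.005, -1.0, 0.002]]
bl 3044 z [0.0636 0.0652 0.0669] rect [543.4 176.7] [55.4 54.8] 4.4 circ [543.1 177. ] 28.2
turn [-0.001, -0.0013, 0.003] shift [-0.0006, 0.0585, -0.0002] rows 1.4
```

Request:
{"api": "jog_arm", "payload": {
  "deltas": [
    [[0,0,0.003],[-0.0005,0.03,0],1],
    [[0,0,0.003],[-0.0005,0.053,0],1],
    [[0,0,0.003],[-0.0005,0.0575,0],1],
    [[0,0,0.003],[-0.0005,0.0575,0],0.8],
    [[0,0,0.003],[-0.0005,0.0575,0],0.45],
    [[0,0,0.003],[-0.0005,0.0575,0],0.45],
    [[0,0,0.003],[-0.0005,0.0575,0],0.45],
    [[0,0,0.003],[-0.0005,0.0575,0],0.45]
  ],
  "force": 45
}}

```text
time: 7.82
eef_pos: [0.5451, 0.1774, 0.0575]
tcp_rot: [0.092, 0.702, -0.701, -0.089]
contact_force: [-0.6, 1.6, 6.0]
opening: 0.615
```

```bash
python3 - <<'E'
from h import *
s=st();c=cam("wrist");P=cloud(c);cv2.imwrite("pics/w8.png",c["pixels"])
E
```

```text
{'time': 7.8167, 'qpos': [0.1377, 0.2697, 1.9457, -0.0003, 0.922, 1.9663], 'joint_efforts': [-1.0504, -31.772, -21.9598, -0.2651, -0.1558, 0.0265], 'eef_pos': [0.5451, 0.1774, 0.0575], 'tcp_rot': [0.0923, 0.7016, -0.7009, -0.0894], 'contact_force': [-0.5699, 1.5511, 6.0087], 'wrist_torque': [0.2039, 0.1194, -0.0103], 'opening': 0.6146}
[[-0.967, 0.004, -0.255], [0.255, 0.0, -0.967], [-0.004, -1.0, -0.001]]
```

View pics/w8.png

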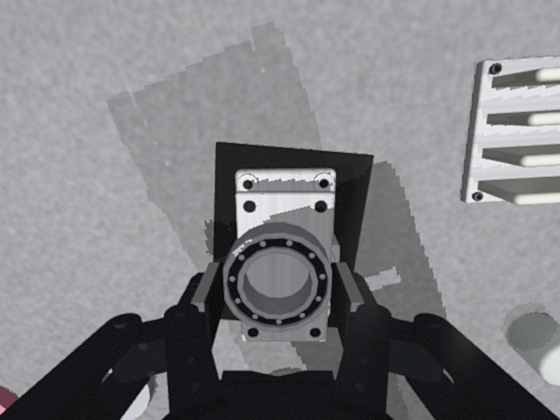

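Request:
{"api": "jog_arm", "payload": {
  "deltas": [
    [[0,0,0],[0,-0.005,0],0.45],
    [[0,0,0],[0,-0.015,0],0.45],
    [[0,0,0],[0,-0.03,0],0.45],
    [[0,0,0],[0,-0.07,0],0.45],
    [[0,0,0],[0,-0.07,0],0.45],
    [[0,0,0],[0,-0.07,0],0.45]
  ]
}}

```text
time: 8.37
eef_pos: [0.547, 0.1775, 0.1312]
tcp_rot: [0.095, 0.702, -0.7, -0.087]
contact_force: [-1.6, -0.8, -2.4]
opening: 0.617
```

```bash
cat >> h.py <<'E'
def held(P,s,lo,hi,r):
    L=(P.reshape(-1,3)-s["eef_pos"])@R.from_quat(s["tcp_rot"]).as_matrix()
    return L[(L[:,1]>lo)&(L[:,1]<hi)&(np.hypot(L[:,0],L[:,2])<r)]
E
python3 - <<'E'
from h import *
s=st();c=cam("wrist");P=cloud(c);cv2.imwrite("pics/w9.png",c["pixels"])
L=held(P,s,-.03,.03,.0275);print(np.histogram(L[:,1],bins=np.arange(-.02,.02,.001)))
L=held(P,s,-.013,-.007,.0285);l=(L*1000).astype(np.float32)[:,[0,2]];print(np.median(L[:,1]),cv2.minAreaRect(l))
show("cover",reg(P,.048,.052,.541,.175,.06));show("flange",reg(P,.011,.016,.539,.174,.07))
plan(.5495,-.1915,.13,np.radians(-100))
E
```

```text
{'time': 8.3667, 'qpos': [0.1375, 0.1664, 1.9129, -0.0004, 1.0513, 1.9663], 'joint_efforts': [0.0616, -34.8171, -27.9331, 0.0042, -0.0196, 0.0], 'eef_pos': [0.547, 0.1775, 0.1312], 'tcp_rot': [0.0947, 0.7021, -0.7003, -0.0871], 'contact_force': [-1.6167, -0.8057, -2.4329], 'wrist_torque': [0.0066, 0.0202, -0.0468], 'opening': 0.6172}
[[-0.967, 0.011, -0.255], [0.255, 0.001, -0.967], [-0.01, -1.0, -0.004]]
(array([  39,   29,   22,   28,   20,   23,   27,   32,   20,   28,  200,
       1532, 1469, 1654,  881,  181,  144,  143,  148,  148,  131,  123,
        138,  126,  127,  122,  107,   43,    1,    0,    0,    0,    0,
          0,    0,    0,    0,    0,    0]), array([-2.00000000e-02, -1.90000000e-02, -1.80000000e-02, -1.70000000e-02,
       -1.60000000e-02, -1.50000000e-02, -1.40000000e-02, -1.30000000e-02,
       -1.20000000e-02, -1.10000000e-02, -1.00000000e-02, -9.00000000e-03,
       -8.00000000e-03, -7.00000000e-03, -6.00000000e-03, -5.00000000e-03,
       -4.00000000e-03, -3.00000000e-03, -2.00000000e-03, -1.00000000e-03,
        1.73472348e-17,  1.00000000e-03,  2.00000000e-03,  3.00000000e-03,
        4.00000000e-03,  5.00000000e-03,  6.00000000e-03,  7.00000000e-03,
        8.00000000e-03,  9.00000000e-03,  1.00000000e-02,  1.10000000e-02,
        1.20000000e-02,  1.30000000e-02,  1.40000000e-02,  1.50000000e-02,
        1.60000000e-02,  1.70000000e-02,  1.80000000e-02,  1.90000000e-02]))
-0.008092109494347643 ((0.5494098663330078, -0.2911834716796875), (55.5017204284668, 53.22927474975586), 0.19621141254901886)
cover 4865 z [0.0485 0.0498 0.0511] rect [540.9 174.8] [50.  90.1] 75.2 circ [541.2 175.3] 50.4
flange 895 z [0.0112 0.0136 0.0158] rect [569.2 165.9] [61.9 41.6] 76.3 circ [567.9 166.3] 36.4
turn [0.002, -0.0833, -0.0061] shift [-0.098, -0.0013, 0.3555] rows 8.8
```

View pics/w9.png

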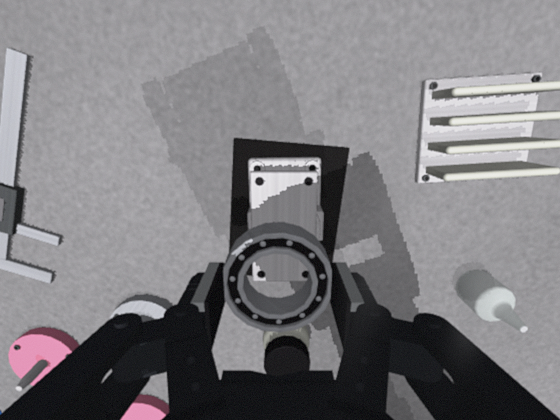

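Request:
{"api": "jog_arm", "payload": {
  "deltas": [
    [[0,-0.01,0],[-0.011,0,0.039],0.45],
    [[0,-0.02,0],[-0.022,0,0.078],0.45],
    [[0,-0.03,0],[-0.033,0,0.117],0.45],
    [[0,-0.04,0],[-0.044,0,0.157],0.45],
    [[0,-0.05,0],[-0.055,0,0.196],0.45],
    [[0,-0.06,0],[-0.066,0,0.235],0.45],
    [[0,-0.07,0],[-0.077,0,0.274],0.45],
    [[0,-0.083,-0.005],[-0.088,0,0.313],0.45],
    [[0,-0.083,-0.005],[-0.098,0.03,0.355],0.45],
    [[0,-0.083,-0.005],[-0.098,0.055,0.355],0.45]
  ]
}}

```text
time: 9.25
eef_pos: [0.5516, -0.1972, 0.0754]
tcp_rot: [-0.066, -0.703, 0.705, 0.06]
contact_force: [0.8, -0.5, -1.7]
opening: 0.619
```

Request:
{"api": "jog_arm", "payload": {
  "deltas": [
    [[0,0,0],[0,0,0],0.45],
    [[0,0,0],[0,0,0],0.45]
  ]
}}

```text
time: 9.42
eef_pos: [0.5489, -0.1969, 0.072]
tcp_rot: [0.064, 0.704, -0.704, -0.064]
contact_force: [0.6, 0.4, 0.1]
opening: 0.614
```

```bash
python3 - <<'E'
from h import *
s=st();c=cam("wrist");P=cloud(c);cv2.imwrite("pics/w10.png",c["pixels"])
L=held(P,s,-.013,-.006,.0285);l=(L*1000).astype(np.float32)[:,[0,2]];print(np.median(L[:,1]),cv2.minAreaRect(l))
show("disc",reg(P,.010,.014,.5495,-.1915,.05));show("pin",reg(P,.018,.045,.5495,-.1915,.016))
plan(.5495,-.1915,.021,np.radians(-100))
E
```

```text
{'time': 9.4167, 'qpos': [-0.5186, 0.2689, 1.9145, 0.0006, 0.9576, 1.2329], 'joint_efforts': [-0.9188, -34.3136, -24.154, -0.0606, -0.0044, -0.0185], 'eef_pos': [0.5489, -0.1969, 0.072], 'tcp_rot': [0.0642, 0.7043, -0.7041, -0.0637], 'contact_force': [0.5599, 0.3548, 0.0825], 'wrist_torque': [0.0564, 0.0344, -0.0228], 'opening': 0.6144}
[[-0.984, 0.001, -0.18], [0.18, 0.0, -0.984], [-0.001, -1.0, -0.0]]
-0.007642254544809183 ((0.5849990844726562, -0.29038429260253906), (55.71565628051758, 53.25363540649414), 0.09429381787776947)
disc 7858 z [0.0106 0.0119 0.0132] rect [ 551.2 -192.2] [86.  84.1] 40.7 circ [ 549.3 -191.5] 44.2
pin 125 z [0.0184 0.0316 0.0386] rect [ 549.8 -191.5] [13.9 24.5] 87.4 circ [ 549.8 -191. ] 12.3
turn [-0.0008, -0.0052, -0.0048] shift [0.0022, 0.0532, -0.0049] rows 1.3
```

View pics/w10.png

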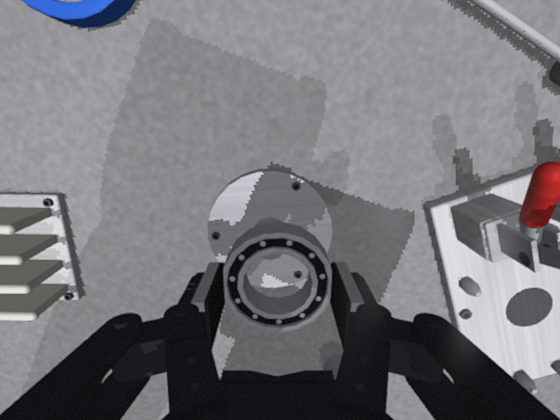

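Request:
{"api": "jog_arm", "payload": {
  "deltas": [
    [[0,0,0],[0.001,0,-0.005],0.45],
    [[0,0,0],[0.001,0.015,-0.005],0.45],
    [[0,0,0],[0.001,0.035,-0.005],0.45],
    [[0,0,0],[0.001,0.045,-0.005],0.45],
    [[0,0,0],[0.001,0.047,-0.005],0.45],
    [[0,0,0],[0.001,0.048,-0.005],0.45]
  ]
}}

```text
time: 9.97
eef_pos: [0.5509, -0.1906, 0.0265]
tcp_rot: [-0.065, -0.704, 0.705, 0.061]
contact_force: [0.2, 0.4, -1.2]
opening: 0.614
```

```bash
python3 - <<'E'
from h import *
s=st();plan(.5495,-.1915,.020,np.radians(-100))
E
```

```text
{'time': 9.9667, 'qpos': [-0.5074, 0.3371, 1.929, 0.0012, 0.871, 1.2409], 'joint_efforts': [0.0477, -36.5263, -23.1617, 0.0026, 0.0042, 0.0013], 'eef_pos': [0.5509, -0.1906, 0.0265], 'tcp_rot': [-0.0645, -0.7039, 0.7046, 0.0614], 'contact_force': [0.1985, 0.4149, -1.2235], 'wrist_torque': [-0.0617, -0.031, 0.0293], 'opening': 0.6143}
[[-0.984, 0.004, -0.177], [0.177, -0.001, -0.984], [-0.005, -1.0, 0.001]]
turn [-0.0006, -0.0038, -0.0046] shift [0.0012, 0.0065, 0.0012] rows 0.2
```

Request:
{"api": "jog_arm", "payload": {
  "deltas": [
    [[0,0,-0.003],[0.001,0.002,0.001],0.45],
    [[0,0,-0.003],[0.001,0.004,0.001],0.45],
    [[0,0,-0.003],[0.001,0.006,0.001],0.45],
    [[0,0,-0.003],[0.001,0.007,0.001],0.45]
  ]
}}

```text
time: 10.3
eef_pos: [0.55, -0.1916, 0.0199]
tcp_rot: [-0.064, -0.704, 0.705, 0.062]
contact_force: [-0.3, 0.4, -1.2]
opening: 0.614
```

Request:
{"api": "jog_arm", "payload": {
  "deltas": [
    [[0,0,0],[0,0.001,0],0.45],
    [[0,0,0],[0,0.002,0],0.45],
    [[0,0,0],[0,0.002,0],0.45]
  ]
}}

```text
time: 10.55
eef_pos: [0.55, -0.1916, 0.0195]
tcp_rot: [-0.063, -0.704, 0.704, 0.063]
contact_force: [-4.9, 1.8, 7.9]
opening: 0.619
```

Request:
{"api": "jog_arm", "payload": {
  "deltas": [
    [[0,0,0],[0,-0.001,0],0.66],
    [[0,0,0],[0,-0.001,0],0.72],
    [[0,0,0],[0,-0.001,0],0.8],
    [[0,0,0],[0,-0.001,0],0.9],
    [[0,0,0],[0,-0.02,0],1],
    [[0,0,0],[0,-0.05,0],1],
    [[0,0,0],[0,-0.09,0],1],
    [[0,0,0],[0,-0.13,0],1],
    [[0,0,0],[0,-0.13,0],1]
  ]
}}

```text
time: 11.3
eef_pos: [0.5548, -0.1941, 0.1593]
tcp_rot: [-0.069, -0.702, 0.707, 0.057]
contact_force: [1.7, -0.2, 0.4]
opening: 1.0
```

```bash
python3 - <<'E'
from h import *
s=st();c=cam("wrist");P=cloud(c);cv2.imwrite("pics/w11.png",c["pixels"])
show("bl",reg(P,.025,.0305,.5495,-.1915,.04));show("disc",reg(P,.010,.014,.5495,-.1915,.05))
E
```

```text
{'time': 11.3, 'qpos': [-0.509, 0.1565, 1.8677, -0.0001, 1.0997, 1.24], 'joint_efforts': [0.2996, -29.7176, -21.8079, -0.0061, 0.5837, -0.0001], 'eef_pos': [0.5548, -0.1941, 0.1593], 'tcp_rot': [-0.0686, -0.7017, 0.7069, 0.0572], 'contact_force': [1.7146, -0.2218, 0.3906], 'wrist_torque': [-0.0246, -0.0031, -0.0034], 'opening': 1.0004}
[[-0.984, 0.015, -0.177], [0.177, -0.009, -0.984], [-0.017, -1.0, 0.006]]
bl 1764 z [0.0252 0.0271 0.0296] rect [ 548.9 -191.5] [55.2 54.9] 32.0 circ [ 549.  -191.4] 28.0
disc 3457 z [0.0105 0.0119 0.0135] rect [ 549.8 -191.7] [87.1 86.8] 31.4 circ [ 549.4 -191.4] 44.0
```

View pics/w11.png

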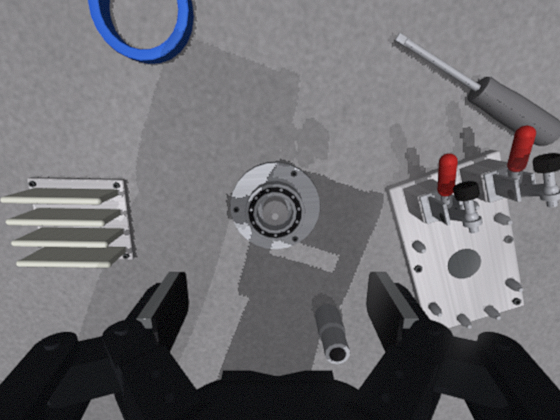

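```bash
python3 - <<'E'
from h import *
from scipy.optimize import least_squares
D=[([.2872,1.5782,1.2786],(.3042,-.6018,.2299)),([-.1066,1.8872,1.3611],(.464,-.2312,.2921)),([-.0765,1.8542,1.3588],(.4985,.1902,.2949)),([.1703,1.9129,1.0605],(.5437,.1791,.129)),([.2514,1.937,.9501],(.546,.1796,.0717)),([.1658,1.9066,1.0606],(.5475,.1798,.1346)),([.2469,1.9489,.9509],(.4555,.3397,.0689)),([.3261,1.9562,.857],(.459,.3407,.0212)),([.1332,1.8976,1.0905],(.4631,.3435,.1575)),([.1909,1.9256,1.0306],(.5427,.1756,.1112)),([.3371,1.929,.871],(.5509,-.1906,.0265)),([.1565,1.8677,1.0997],(.5548,-.1941,.1593)),([.2689,1.9145,.9576],(.5489,-.1969,.072))]
def f(p):
    a0,h,L1,L2,e,d=p;o=[]
    for q,x in D:
        A=q[0]+q[1];B=A+q[2]
        r=a0+L1*np.sin(q[0])+L2*np.sin(A)+e*np.cos(A)+d*np.sin(B)
        z=h+L1*np.cos(q[0])+L2*np.cos(A)-e*np.sin(A)+d*np.cos(B)
        o+=[r-np.hypot(x[0],x[1]),z-x[2]]
    return o
for fix in (0,1):
  g=(lambda p:f([p[0],.25,p[2],p[3],p[4]*fix,p[5]]))
  s=least_squares(g,[0,.25,.45,.45,0,.3]);print(s.x.round(3),np.abs(s.fun).max())
E
```

```text
[ 0.008 -0.485  0.419  0.567  0.     0.255] 0.0053362280812964125
[ 0.01  -0.485  0.436  0.571  0.017  0.256] 0.00042855385719065
```

```bash
python3 - <<'E'
from h import *
s=st();c=cam("scene");P=cloud(c);cv2.imwrite("pics/s1.png",c["pixels"])
L=(P.reshape(-1,3)-s["eef_pos"])@R.from_quat(s["tcp_rot"]).as_matrix()
m=(abs(L[:,0])<.025)&(abs(L[:,2])<.065)&(L[:,1]<.03)&(L[:,1]>-.06)
l=L[m];print(len(l));
for a,b in((-.06,-.04),(-.04,-.02),(.02,.04),(.04,.06)):
    k=l[(l[:,2]>a)&(l[:,2]<b)]
    if len(k):print(a,b,len(k),k.min(0).round(4),k.max(0).round(4),np.sort(k[:,1])[-6:].round(4))
E
```

```text
{'time': 11.35, 'qpos': [-0.5092, 0.1595, 1.8714, -0.0002, 1.0978, 1.24], 'joint_efforts': [0.1314, -34.408, -27.6446, 0.0057, 0.0726, -0.0], 'eef_pos': [0.5533, -0.1934, 0.1557], 'tcp_rot': [-0.0671, -0.7024, 0.7062, 0.0588], 'contact_force': [0.0064, -0.3669, -0.9734], 'wrist_torque': [0.078, -0.0227, -0.0149], 'opening': 1.001}
[[-0.984, 0.011, -0.177], [0.177, -0.006, -0.984], [-0.012, -1.0, 0.004]]
209
-0.06 -0.04 102 [-0.0149 -0.0597 -0.059 ] [ 0.0089 -0.0135 -0.0409] [-0.0179 -0.0174 -0.0163 -0.0156 -0.0144 -0.0135]
-0.04 -0.02 1 [-0.0092 -0.0584 -0.0397] [-0.0092 -0.0584 -0.0397] [-0.0584]
0.04 0.06 99 [-0.0163 -0.0599  0.0413] [ 0.0085 -0.014   0.059 ] [-0.0191 -0.0187 -0.0184 -0.0167 -0.016  -0.014 ]
```

```bash
cat >> h.py <<'E'
def tiltR(y,z):
    y=np.array(y,float);y/=np.linalg.norm(y);z=np.array(z,float);z-=y*(y@z);z/=np.linalg.norm(z)
    return R.from_matrix(np.stack([np.cross(y,z),y,z],1))
E
python3 - <<'E'
from h import *
s=st()
t=np.radians(25);th=np.radians(165.2);e=np.array([np.cos(th),np.sin(th),0])
y=-np.sin(t)*e-np.cos(t)*np.array([0,0,1]);w=np.array([np.cos(th-np.pi/2),np.sin(th-np.pi/2),0])
Rt=tiltR(y,-w);g=np.array([.541,.1749,.047])+.032*e;T=g+.0155*y;pre=T-.1*y;print(g,T,pre,Rt.as_matrix().round(3).tolist())
plan(*pre,0,Rt=Rt)
plan(*(pre+np.array([0.05,0,.06])),0,Rt=tiltR([0,0,-1],-w))
E
```

```text
{'time': 11.4, 'qpos': [-0.5092, 0.1621, 1.8752, -0.0002, 1.0977, 1.24], 'joint_efforts': [0.0213, -35.3852, -28.7381, 0.0016, -0.0411, -0.0], 'eef_pos': [0.5514, -0.1923, 0.1523], 'tcp_rot': [-0.0651, -0.7033, 0.7053, 0.0609], 'contact_force': [-0.99, -0.0826, -0.3166], 'wrist_torque': [-0.0359, -0.0303, -0.0189], 'opening': 1.0001}
[[-0.984, 0.006, -0.177], [0.177, -0.003, -0.984], [-0.006, -1.0, 0.002]]
[0.51006165 0.18307426 0.047     ] [0.51639491 0.18140095 0.03295223] [0.47553519 0.19219655 0.12358301] [[-0.876, 0.409, -0.255], [0.232, -0.108, -0.967], [-0.423, -0.906, -0.0]]
turn [0.0155, 0.0791, 0.4298] shift [0.1431, 0.027, -0.365] rows 9.4
turn [-0.002, 0.08, -0.0063] shift [0.0935, -0.0327, -0.3738] rows 9.3
```

Request:
{"api": "jog_arm", "payload": {
  "deltas": [
    [[0,0.01,0],[0.01,-0.01,-0.04],1],
    [[0,0.02,0],[0.02,-0.02,-0.08],1],
    [[0,0.03,0],[0.04,-0.03,-0.12],1],
    [[0,0.04,0.05],[0.055,-0.03,-0.16],1],
    [[0,0.05,0.1],[0.07,-0.03,-0.2],1],
    [[0,0.06,0.18],[0.085,-0.03,-0.24],1],
    [[0,0.07,0.25],[0.1,-0.03,-0.28],1],
    [[0.01,0.08,0.32],[0.12,-0.02,-0.32],1],
    [[0.015,0.08,0.38],[0.135,0,-0.355],1],
    [[0.015,0.079,0.43],[0.143,0.02,-0.365],1]
  ]
}}

```text
time: 12.23
eef_pos: [0.4752, 0.1955, 0.1313]
tcp_rot: [-0.242, -0.666, 0.702, -0.066]
contact_force: [0.8, -0.3, -0.2]
opening: 1.001
```

Request:
{"api": "jog_arm", "payload": {
  "deltas": [
    [[0,0,0],[0,0,0],1],
    [[0,0,0],[0,0,0],1]
  ]
}}

```text
time: 12.4
eef_pos: [0.4713, 0.1964, 0.1267]
tcp_rot: [-0.238, -0.666, 0.704, -0.065]
contact_force: [0.4, -0.7, 0.1]
opening: 1.0
```

```bash
cat > cov.py <<'E'
from h import *
t=np.radians(25);th=np.radians(165.2);e=np.array([np.cos(th),np.sin(th),0])
y=-np.sin(t)*e-np.cos(t)*np.array([0,0,1]);w=np.array([np.cos(th-np.pi/2),np.sin(th-np.pi/2),0])
Rt=tiltR(y,-w);g=np.array([.541,.1749,.047])+.032*e;T=g+.0155*y
E
python3 - <<'E'
from cov import *
s=st();c=cam("wrist");P=cloud(c);cv2.imwrite("pics/w12.png",c["pixels"])
show("cover",reg(P,.048,.052,.541,.175,.06));show("flange",reg(P,.011,.016,.539,.174,.07))
plan(*T,0,Rt=Rt)
E
```

```text
{'time': 12.4, 'qpos': [0.3058, -0.1145, 2.2581, -0.3734, 0.6563, 2.3849], 'joint_efforts': [1.0839, -21.1295, -25.0237, -0.4232, -0.6432, 0.1287], 'eef_pos': [0.4713, 0.1964, 0.1267], 'tcp_rot': [-0.2375, -0.666, 0.7041, -0.0653], 'contact_force': [0.3907, -0.6762, 0.1329], 'wrist_torque': [0.0846, 0.1669, 0.0768], 'opening': 1.0}
[[-0.879, 0.408, -0.248], [0.224, -0.104, -0.969], [-0.421, -0.907, 0.0]]
cover 6905 z [0.0484 0.0497 0.0511] rect [540.8 174.8] [49.9 89.5] 75.5 circ [540.8 174.9] 50.5
flange 1106 z [0.0114 0.0135 0.0158] rect [536.8 173.8] [ 61.8 104.4] 76.3 circ [537.5 173.7] 59.4
turn [0.0043, 0.0046, -0.0024] shift [0.0001, 0.1062, 0.0034] rows 2.5
```

View pics/w12.png

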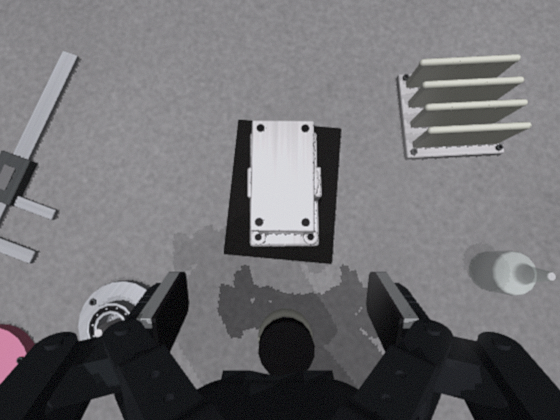

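Request:
{"api": "jog_arm", "payload": {
  "deltas": [
    [[0.004,0.004,-0.002],[0,0.03,0.003],1],
    [[0.004,0.004,-0.002],[0,0.06,0.003],1],
    [[0.004,0.004,-0.002],[0,0.085,0.003],1],
    [[0.004,0.004,-0.002],[0,0.1,0.003],1],
    [[0.004,0.004,-0.002],[0,0.105,0.003],1],
    [[0.004,0.004,-0.002],[0,0.105,0.003],1]
  ]
}}

```text
time: 12.95
eef_pos: [0.5171, 0.1802, 0.0334]
tcp_rot: [-0.241, -0.664, 0.705, -0.062]
contact_force: [0.2, -0.1, -0.4]
opening: 0.994
```

```bash
python3 - <<'E'
from cov import *
s=st();c=cam("wrist");P=cloud(c);cv2.imwrite("pics/w13.png",c["pixels"])
show("cover",reg(P,.048,.052,.541,.175,.06))
plan(*T,0,Rt=Rt)
E
```

```text
{'time': 12.95, 'qpos': [0.2441, 0.1429, 2.2132, -0.4937, 0.4468, 2.4868], 'joint_efforts': [-0.1735, -26.7291, -21.9205, -0.3609, -0.6336, 0.0361], 'eef_pos': [0.5171, 0.1802, 0.0334], 'tcp_rot': [-0.2411, -0.6644, 0.7047, -0.0617], 'contact_force': [0.1634, -0.1018, -0.4231], 'wrist_torque': [0.0782, 0.1955, -0.003], 'opening': 0.9943}
[[-0.876, 0.407, -0.258], [0.233, -0.11, -0.966], [-0.422, -0.907, 0.001]]
cover 19815 z [0.0485 0.0497 0.051 ] rect [541.  174.7] [97.4 89.9] 75.3 circ [535.4 176.4] 55.9
turn [-0.0007, -0.0016, -0.0007] shift [0.0017, 0.001, -0.0004] rows 0.0
```

View pics/w13.png

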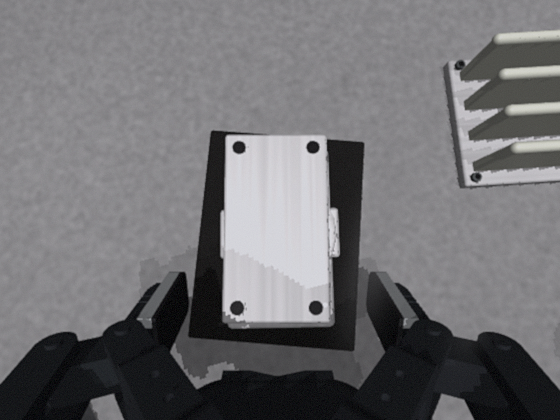

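Request:
{"api": "jog_arm", "payload": {
  "deltas": [
    [[0,0,0],[0,0,0],0.85],
    [[0,0,0],[0,0,0],0.7],
    [[0,0,0],[0,0,0],0.6],
    [[0,0,0],[0,0,0],0.4],
    [[0,0,0],[0,0,0],0.4],
    [[0,0,0],[0,0,0],0.4],
    [[0,0,0],[0,0,0],0.4]
  ],
  "force": 45
}}

```text
time: 13.58
eef_pos: [0.518, 0.1806, 0.0363]
tcp_rot: [-0.242, -0.664, 0.704, -0.063]
contact_force: [-2.4, -2.5, 5.7]
opening: 0.568
```

```bash
python3 - <<'E'
from cov import *
s=st();c=cam("wrist");P=cloud(c);cv2.imwrite("pics/w14.png",c["pixels"])
E
```

```text
{'time': 13.5833, 'qpos': [0.2452, 0.138, 2.2124, -0.4943, 0.4493, 2.4867], 'joint_efforts': [0.917, -25.1641, -21.3456, -0.0715, -1.0886, -0.0323], 'eef_pos': [0.518, 0.1806, 0.0363], 'tcp_rot': [-0.2421, -0.6642, 0.7044, -0.0632], 'contact_force': [-2.351, -2.5199, 5.7491], 'wrist_torque': [-0.4308, 0.1285, -0.2974], 'opening': 0.5682}
[[-0.875, 0.411, -0.257], [0.233, -0.11, -0.966], [-0.425, -0.905, 0.0]]
```

View pics/w14.png

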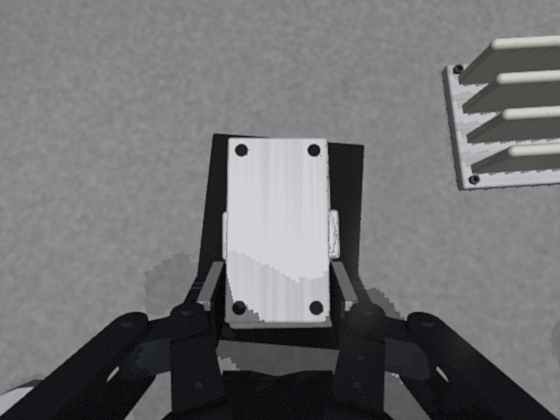

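Request:
{"api": "jog_arm", "payload": {
  "deltas": [
    [[0,0,0],[0,0,0],0.4],
    [[0,0,0],[-0.002,-0.0045,0],0.4],
    [[0,0,0],[-0.006,-0.0135,0],0.4],
    [[0,0,0],[-0.013,-0.027,0],0.4],
    [[0,0,0],[-0.025,-0.054,0],0.4],
    [[0,0,0],[-0.038,-0.081,0],0.4],
    [[0,0,0],[-0.05,-0.109,0],0.4],
    [[0,0,0],[-0.05,-0.109,0],0.4]
  ],
  "force": 60
}}

```text
time: 14.3
eef_pos: [0.5212, 0.1827, 0.1655]
tcp_rot: [-0.247, -0.665, 0.701, -0.068]
contact_force: [2.0, 0.3, -0.1]
opening: 0.564
```

```bash
python3 - <<'E'
from cov import *
s=st();c=cam("wrist");P=cloud(c);cv2.imwrite("pics/w15.png",c["pixels"])
L=(P.reshape(-1,3)-s["eef_pos"])@R.from_quat(s["tcp_rot"]).as_matrix()
m=(abs(L[:,2])<.023)&(L[:,0]>-.12)&(L[:,0]<.03)&(L[:,1]<.035)&(L[:,1]>-.06);l=L[m]
# plane fit
for _ in range(4):
    A=np.c_[l[:,0],l[:,2],np.ones(len(l))];k=np.linalg.lstsq(A,l[:,1],rcond=None)[0];l=l[abs(A@k-l[:,1])<.003]
print(len(l),k,l.min(0),l.max(0)); print("tilt deg",np.degrees(np.arctan(k[0])))
E
```

```text
{'time': 14.3, 'qpos': [0.2472, -0.0881, 2.1575, -0.3277, 0.6939, 2.2908], 'joint_efforts': [0.1302, -22.4865, -23.7777, -0.2795, -0.2125, -0.1324], 'eef_pos': [0.5212, 0.1827, 0.1655], 'tcp_rot': [-0.2469, -0.6654, 0.7012, -0.0683], 'contact_force': [2.0217, 0.2725, -0.1156], 'wrist_torque': [0.1066, 0.21, 0.0247], 'opening': 0.5636}
[[-0.869, 0.424, -0.255], [0.233, -0.105, -0.967], [-0.437, -0.899, -0.007]]
17599 [-0.47129509 -0.00085103 -0.01470605] [-0.06765271 -0.02185777 -0.02299973] [0.01400559 0.01913508 0.02299978]
tilt deg -25.23427165345724
```

View pics/w15.png

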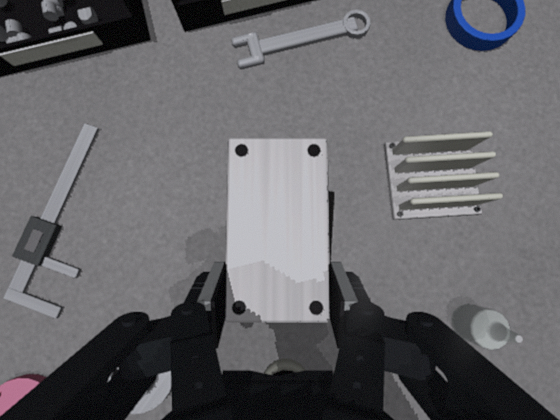

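```bash
cat > fin.py <<'E'
from h import *
az=np.radians(-11.3);m=np.array([np.cos(az),np.sin(az),0]);Z=np.array([0,0,1.])
Rf=R.from_matrix(np.stack([-.426*m+.9045*Z,-.9045*m-.426*Z,np.cross(m,Z)],1))
Tf=np.array([.5696,.001,.008])-Rf.apply([-.0664,.0199,0])
E
python3 - <<'E'
from fin import *
s=st();print(Tf)
plan(*(Tf+[0,0,.15]),0,Rt=Rf)
E
```

```text
{'time': 14.35, 'qpos': [0.247, -0.0853, 2.1608, -0.3283, 0.6928, 2.2921], 'joint_efforts': [0.083, -25.1479, -28.2164, -0.4274, -0.7588, -0.0453], 'eef_pos': [0.5197, 0.1821, 0.1622], 'tcp_rot': [-0.2455, -0.6651, 0.7021, -0.0666], 'contact_force': [1.1874, 0.618, -0.5559], 'wrist_torque': [0.0356, 0.2806, 0.0175], 'opening': 0.5674}
[[-0.871, 0.42, -0.256], [0.233, -0.106, -0.967], [-0.433, -0.901, -0.005]]
[0.55951053 0.00301608 0.07655004]
turn [0.0284, -0.0628, -1.5783] shift [-0.1043, -0.0222, 0.1626] rows 12.6
```

Request:
{"api": "jog_arm", "payload": {
  "deltas": [
    [[0.001,-0.004,-0.1],[-0.02,-0.025,0.015],0.4],
    [[0.003,-0.008,-0.2],[-0.04,-0.05,0.03],0.4],
    [[0.005,-0.012,-0.3],[-0.055,-0.065,0.05],0.4],
    [[0.007,-0.016,-0.4],[-0.065,-0.07,0.065],0.4],
    [[0.009,-0.02,-0.5],[-0.075,-0.07,0.08],0.4],
    [[0.011,-0.024,-0.6],[-0.08,-0.07,0.095],0.4],
    [[0.013,-0.028,-0.7],[-0.085,-0.07,0.11],0.4],
    [[0.014,-0.032,-0.8],[-0.09,-0.065,0.125],0.4],
    [[0.016,-0.036,-0.9],[-0.095,-0.06,0.14],0.4],
    [[0.018,-0.04,-1.0],[-0.1,-0.055,0.15],0.4]
  ]
}}

```text
time: 15.18
eef_pos: [0.5452, 0.0185, 0.2536]
tcp_rot: [-0.118, 0.694, -0.657, -0.269]
contact_force: [0.8, -0.1, -0.8]
opening: 0.568
```

```bash
python3 - <<'E'
from fin import *
s=st()
plan(*(Tf+[0,0,.15]),0,Rt=Rf)
E
```

```text
{'time': 15.1833, 'qpos': [-0.1625, 0.2967, 1.5925, 0.023, 1.8092, 1.6303], 'joint_efforts': [0.1342, -42.822, -26.3355, 0.0263, 0.7229, 0.0915], 'eef_pos': [0.5452, 0.0185, 0.2536], 'tcp_rot': [-0.118, 0.6937, -0.6575, -0.2693], 'contact_force': [0.79, -0.0504, -0.7894], 'wrist_torque': [-0.0571, -0.3177, -0.0286], 'opening': 0.568}
[[-0.827, -0.518, -0.218], [0.19, 0.108, -0.976], [0.529, -0.849, 0.01]]
turn [0.0109, -0.0228, -0.5732] shift [-0.029, 0.0139, 0.0117] rows 4.6
```

Request:
{"api": "jog_arm", "payload": {
  "deltas": [
    [[0.002,-0.005,-0.12],[-0.006,0.003,0.003],0.4],
    [[0.005,-0.01,-0.24],[-0.012,0.006,0.005],0.4],
    [[0.007,-0.015,-0.36],[-0.018,0.009,0.008],0.4],
    [[0.009,-0.02,-0.48],[-0.024,0.012,0.01],0.4],
    [[0.011,-0.023,-0.573],[-0.029,0.014,0.012],0.4],
    [[0.011,-0.023,-0.573],[-0.029,0.014,0.012],0.4],
    [[0.011,-0.023,-0.573],[-0.029,0.014,0.012],0.4],
    [[0.011,-0.023,-0.573],[-0.029,0.014,0.012],0.4]
  ]
}}

```text
time: 15.85
eef_pos: [0.5593, 0.003, 0.2267]
tcp_rot: [-0.318, 0.632, -0.557, -0.435]
contact_force: [0.6, -0.1, -1.2]
opening: 0.568
```

```bash
python3 - <<'E'
from fin import *
s=st();c=cam("wrist");P=cloud(c);cv2.imwrite("pics/w16.png",c["pixels"]);c2=cam("scene");cv2.imwrite("pics/s2.png",c2["pixels"][60:360,100:460])
L=(P.reshape(-1,3)-s["eef_pos"])@R.from_quat(s["tcp_rot"]).as_matrix()
m=(abs(L[:,2])<.026)&(L[:,0]>-.12)&(L[:,0]<.03)&(L[:,1]<.035)&(L[:,1]>-.06);l=L[m]
for _ in range(4):
    A=np.c_[l[:,0],l[:,2],np.ones(len(l))];k=np.linalg.lstsq(A,l[:,1],rcond=None)[0];l=l[abs(A@k-l[:,1])<.003]
print(len(l),k,l.min(0),l.max(0)); print("tilt deg",np.degrees(np.arctan(k[0])))
n=np.array([k[0],-1,k[1]]);n/=np.linalg.norm(n);print("normal world",R.from_quat(s["tcp_rot"]).apply(n))
plan(*(Tf+[0,0,.15]),0,Rt=Rf)
E
```

```text
{'time': 15.85, 'qpos': [-0.1821, 0.6419, 1.3674, 0.0175, 2.2607, 1.5879], 'joint_efforts': [-0.2696, -47.5376, -24.7105, 0.0229, 2.1087, -0.0009], 'eef_pos': [0.5593, 0.003, 0.2267], 'tcp_rot': [-0.3177, 0.6319, -0.5573, -0.435], 'contact_force': [0.5648, -0.0944, -1.1523], 'wrist_torque': [-0.0979, -0.5615, 0.0581], 'opening': 0.568}
[[-0.42, -0.886, -0.196], [0.083, 0.177, -0.981], [0.904, -0.428, -0.0]]
12196 [-0.48387119 -0.00256412 -0.01608091] [-0.06783823 -0.02372326 -0.02598582] [0.01058143 0.01843496 0.02587401]
tilt deg -25.82100218077309
normal world [ 0.98110009 -0.19331685 -0.00843916]
turn [-0.0003, 0.0006, -0.0051] shift [-0.0017, 0.0009, 0.0] rows 0.0
```

View pics/w16.png

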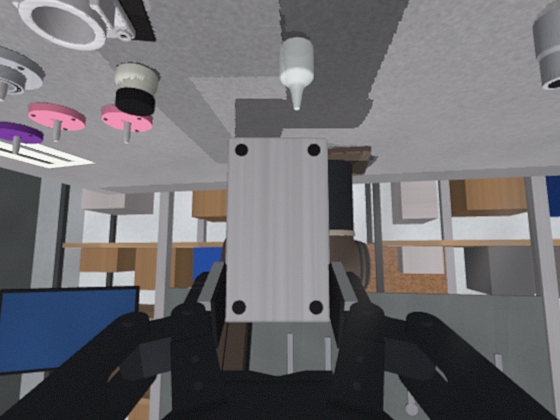

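View pics/s2.png

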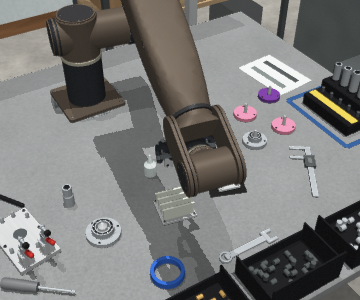

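Request:
{"api": "jog_arm", "payload": {
  "deltas": [
    [[0,0,-0.005],[-0.026,0.01,0],0.4],
    [[0,0,-0.005],[-0.05,0.022,0],0.4],
    [[0,0,-0.005],[-0.075,0.034,0],0.4],
    [[0,0,-0.005],[-0.088,0.041,0],0.4],
    [[0,0,-0.005],[-0.088,0.041,0],0.4],
    [[0,0,-0.005],[-0.088,0.041,0],0.4]
  ]
}}

```text
time: 16.45
eef_pos: [0.5604, 0.0031, 0.1324]
tcp_rot: [-0.319, 0.631, -0.557, -0.435]
contact_force: [0.7, 0.3, -1.0]
opening: 0.565
```

```bash
cat > chk.py <<'E'
from fin import *
import sys
n=sys.argv[1]
s=st();c=cam("wrist");P=cloud(c);cv2.imwrite(f"pics/{n}.png",c["pixels"])
Rc=R.from_quat(s["tcp_rot"]).as_matrix()
L=(P.reshape(-1,3)-s["eef_pos"])@Rc
m_=(abs(L[:,2])<.024)&(L[:,0]>-.12)&(L[:,0]<.03)&(L[:,1]<.035)&(L[:,1]>-.06);l=L[m_]
for _ in range(4):
    A=np.c_[l[:,0],l[:,2],np.ones(len(l))];k=np.linalg.lstsq(A,l[:,1],rcond=None)[0];l=l[abs(A@k-l[:,1])<.003]
W=l@Rc.T+s["eef_pos"];print("plate",len(l),"tilt",np.degrees(np.arctan(k[0])),"z",W[:,2].min(),W[:,2].max())
nn=np.array([k[0],-1,k[1]]);nn/=np.linalg.norm(nn);print("normal",Rc@nn)
sl=np.array([-m[1],m[0],0]);o=np.array([.5696,.001,0])
print("plate face rack-x (want +3mm):",np.median((W-o)@m)*1000,"slot-dir centre",((W-o)@sl).min()*1000,((W-o)@sl).max()*1000)
Q=P.reshape(-1,3);q=(Q-o);k2=(Q[:,2]>.036)&(Q[:,2]<.05)&(abs(q@m)<.05)&(abs(q@sl)<.045)
print("dividers rack-x hist",np.histogram(q[k2]@m*1000,bins=np.arange(-40,42,3)))
plan(*(Tf+[0,0,.03]),0,Rt=Rf);plan(*Tf,0,Rt=Rf)
E
python3 chk.py w17
```

```text
{'time': 16.45, 'qpos': [-0.1816, 0.7557, 1.3806, 0.016, 2.136, 1.5853], 'joint_efforts': [0.0073, -49.592, -22.5506, 0.0248, 2.0881, -0.0004], 'eef_pos': [0.5604, 0.0031, 0.1324], 'tcp_rot': [-0.3185, 0.6315, -0.5569, -0.4354], 'contact_force': [0.6813, 0.2857, -0.9985], 'wrist_torque': [-0.085, -0.5369, -0.0212], 'opening': 0.5652}
[[-0.418, -0.887, -0.195], [0.083, 0.177, -0.981], [0.905, -0.426, -0.0]]
plate 5406 tilt -23.35540048718668 z 0.09961863935069581 0.14312610886771218
normal [ 0.98152956 -0.18855169  0.03237274]
plate face rack-x (want +3mm): 4.48494144381353 slot-dir centre -23.734699725703013 24.23887458788639
dividers rack-x hist (array([   0,    0,    0,  287, 1597,    6,    0,    0,    0,   32, 1134,
       1532,    0,    0,    0,    0,  224, 3171,  476,    0,    0,    0,
         10,  881, 4432,   18,    0]), array([-40, -37, -34, -31, -28, -25, -22, -19, -16, -13, -10,  -7,  -4,
        -1,   2,   5,   8,  11,  14,  17,  20,  23,  26,  29,  32,  35,
        38,  41]))
turn [-0.0006, 0.0008, -0.0023] shift [-0.0236, 0.0129, 0.0002] rows 0.6
turn [-0.0006, 0.0008, -0.0023] shift [-0.0507, 0.0258, 0.0003] rows 1.4
```

View pics/w17.png

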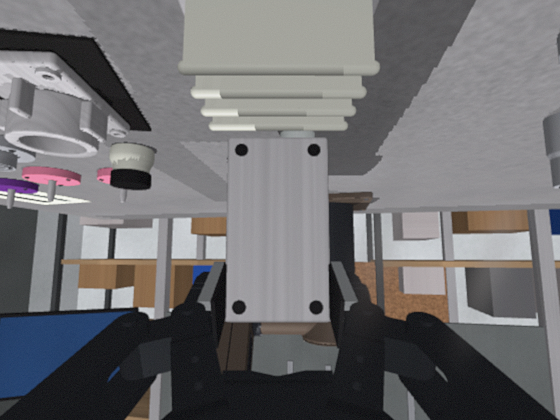

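Request:
{"api": "jog_arm", "payload": {
  "deltas": [
    [[0,0,-0.002],[-0.005,0.004,0],0.4],
    [[0,0,-0.002],[-0.012,0.0075,0],0.4],
    [[0,0,-0.002],[-0.0195,0.011,0],0.4],
    [[0,0,-0.002],[-0.0235,0.013,0],0.4],
    [[0,0,-0.002],[-0.0235,0.013,0],0.4],
    [[0,0,-0.002],[-0.0235,0.013,0],0.4]
  ]
}}

```text
time: 17.0
eef_pos: [0.5591, 0.0033, 0.1059]
tcp_rot: [-0.319, 0.631, -0.557, -0.436]
contact_force: [0.1, 0.0, -0.5]
opening: 0.568
```

```bash
python3 chk.py w18
```

```text
{'time': 17.0, 'qpos': [-0.1817, 0.789, 1.3826, 0.0157, 2.1021, 1.5847], 'joint_efforts': [-0.0002, -51.4102, -22.8656, 0.0263, 2.1712, -0.0002], 'eef_pos': [0.5591, 0.0033, 0.1059], 'tcp_rot': [-0.3189, 0.6313, -0.5566, -0.4358], 'contact_force': [0.1248, 0.0146, -0.5172], 'wrist_torque': [-0.1094, -0.5655, -0.0015], 'opening': 0.5682}
[[-0.417, -0.888, -0.195], [0.083, 0.177, -0.981], [0.905, -0.425, -0.0]]
plate 9067 tilt -4.531961484764698 z -0.0016340758682139994 0.11120534067946447
normal [ 0.92459655 -0.14646772  0.35166521]
plate face rack-x (want +3mm): 33.04967053067309 slot-dir centre -23.739645946203403 24.285108942176553
dividers rack-x hist (array([   0,    0,    0,   80,  326,    0,    0,    0,    0,    0,  325,
        359,    0,   50, 1196,    2,  154, 2382,  300,    0,    0,    0,
          4,  711, 4745,   13,    0]), array([-40, -37, -34, -31, -28, -25, -22, -19, -16, -13, -10,  -7,  -4,
        -1,   2,   5,   8,  11,  14,  17,  20,  23,  26,  29,  32,  35,
        38,  41]))
turn [-0.0005, 0.0007, 0.0005] shift [0.0001, -0.0002, 0.0002] rows 0.0
turn [-0.0005, 0.0007, 0.0005] shift [-0.0271, 0.0125, 0.0002] rows 0.7
```

View pics/w18.png

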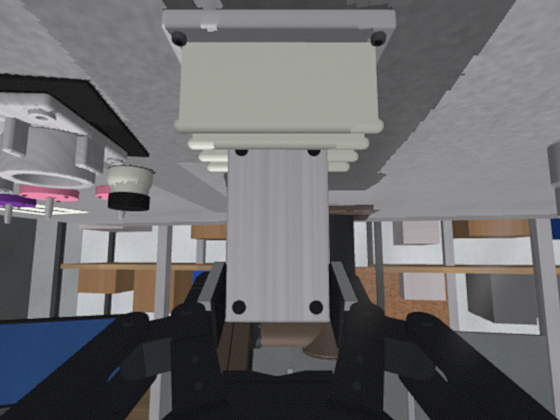

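Request:
{"api": "jog_arm", "payload": {
  "deltas": [
    [[0,0,0],[-0.006,0.003,0],0.4],
    [[0,0,0],[-0.013,0.006,0],0.4],
    [[0,0,0],[-0.02,0.0095,0],0.4],
    [[0,0,0],[-0.024,0.0115,0],0.4],
    [[0,0,0],[-0.0255,0.012,0],0.4],
    [[0,0,0],[-0.0255,0.012,0],0.4]
  ]
}}

```text
time: 17.55
eef_pos: [0.5591, 0.0033, 0.0775]
tcp_rot: [-0.319, 0.631, -0.557, -0.436]
contact_force: [-0.3, 0.3, -0.8]
opening: 0.565
```

Request:
{"api": "jog_arm", "payload": {
  "deltas": [
    [[0,0,0],[-0.0009,0.0004,0],0.4],
    [[0,0,0],[-0.0018,0.0008,0],0.4],
    [[0,0,0],[-0.0018,0.0008,0],0.4]
  ]
}}

```text
time: 17.8
eef_pos: [0.5595, 0.0033, 0.077]
tcp_rot: [-0.319, 0.631, -0.556, -0.436]
contact_force: [0.1, -0.8, 5.4]
opening: 0.568
```

Request:
{"api": "jog_arm", "payload": {
  "deltas": [
    [[0,0,0],[0.0006,-0.0003,0],0.5],
    [[0,0,0],[0.0006,-0.0003,0],0.58],
    [[0,0,0],[0.0006,-0.0003,0],0.62],
    [[0,0,0],[0.0006,-0.0003,0],0.68],
    [[0,0,0],[0.0006,-0.0003,0],0.76],
    [[0,0,0],[0.0006,-0.0003,0],0.85],
    [[0,0,0],[0.0006,-0.0003,0],0.85]
  ],
  "force": 20
}}

```text
time: 18.38
eef_pos: [0.5595, 0.0033, 0.0776]
tcp_rot: [-0.319, 0.631, -0.556, -0.436]
contact_force: [0.0, -0.5, -0.4]
opening: 0.843
```

```bash
python3 chk.py w19
```

```text
{'time': 18.3833, 'qpos': [-0.1817, 0.8297, 1.3761, 0.0155, 2.069, 1.584], 'joint_efforts': [0.0021, -51.727, -22.2142, 0.0243, 2.0041, -0.0002], 'eef_pos': [0.5595, 0.0033, 0.0776], 'tcp_rot': [-0.3193, 0.6311, -0.5564, -0.4361], 'contact_force': [0.0246, -0.4882, -0.376], 'wrist_torque': [-0.0954, -0.4387, -0.0418], 'opening': 0.843}
[[-0.416, -0.888, -0.195], [0.082, 0.177, -0.981], [0.906, -0.424, -0.0]]
plate 7082 tilt 10.856921866779059 z -0.0013300933416169058 0.07952122000134612
normal [ 0.7941543  -0.15840874  0.58670744]
plate face rack-x (want +3mm): 33.42503514081787 slot-dir centre -23.751322732363036 24.316453254635704
dividers rack-x hist (array([   0,    0,    0,   53,  104,    0,    0,    0,    0,    5,  230,
        111,    0,    1,  796,  230,   58, 1148,   74,    0,    0,    0,
          0,  462, 4948,   24,    0]), array([-40, -37, -34, -31, -28, -25, -22, -19, -16, -13, -10,  -7,  -4,
        -1,   2,   5,   8,  11,  14,  17,  20,  23,  26,  29,  32,  35,
        38,  41]))
turn [-0.0005, 0.0008, 0.0026] shift [0.0262, -0.0123, 0.0002] rows 0.7
turn [-0.0005, 0.0008, 0.0026] shift [-0.001, 0.0004, 0.0002] rows 0.0
```

View pics/w19.png

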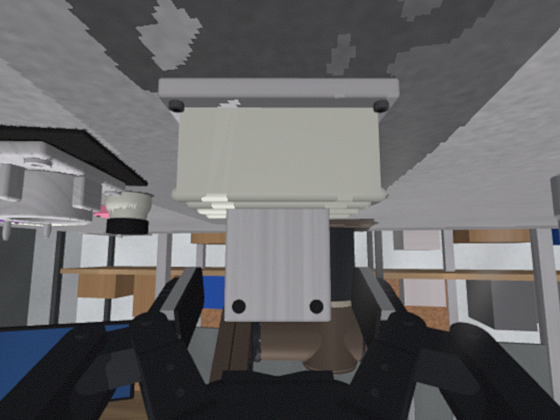

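Request:
{"api": "jog_arm", "payload": {
  "deltas": [
    [[0,0,0],[0,-0.008,0],0.85],
    [[0,0,0],[0,-0.02,0],0.85],
    [[0,0,0],[0,-0.04,0],0.85],
    [[0,0,0],[0.01,-0.07,0],0.85],
    [[0,0,0],[0.04,-0.08,0],0.9],
    [[0,0,0],[0.075,-0.09,0],1],
    [[0,0,0],[0.11,-0.1,0],1],
    [[0,0,0],[0.145,-0.11,0],1],
    [[0,0,0],[0.18,-0.11,0],1],
    [[0,0,0],[0.18,-0.11,0],1]
  ]
}}

```text
time: 19.27
eef_pos: [0.5834, -0.0013, 0.2964]
tcp_rot: [-0.316, 0.633, -0.559, -0.433]
contact_force: [0.2, -0.2, 3.4]
opening: 0.999
```

```bash
python3 - <<'E'
from h import *
s=st();c=cam("wrist");cv2.imwrite("pics/w20.png",c["pixels"])
plan(.6,.10,.30,np.radians(-104))
E
```

```text
{'time': 19.2667, 'qpos': [-0.1818, 0.6264, 1.2548, 0.0191, 2.3816, 1.59], 'joint_efforts': [-0.3835, -44.0257, -21.7653, -0.001, 1.8802, 0.0046], 'eef_pos': [0.5834, -0.0013, 0.2964], 'tcp_rot': [-0.3157, 0.633, -0.559, -0.4326], 'contact_force': [0.2213, -0.2042, 3.3645], 'wrist_torque': [-0.0696, -0.3809, 0.0185], 'opening': 0.9986}
[[-0.426, -0.883, -0.195], [0.084, 0.176, -0.981], [0.901, -0.434, -0.001]]
turn [-0.0264, 0.0434, 1.1231] shift [0.0078, 0.0001, -0.1027] rows 9.0
```

View pics/w20.png

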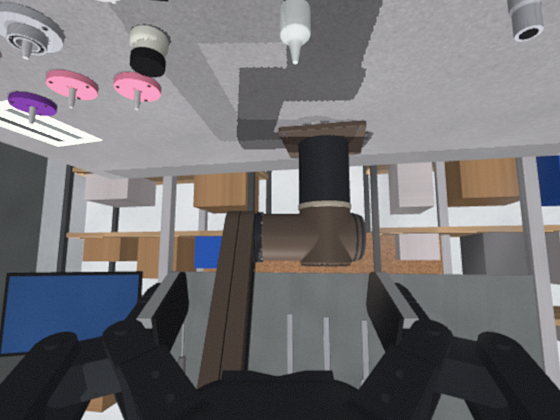

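Request:
{"api": "jog_arm", "payload": {
  "deltas": [
    [[-0.003,0.005,0.12],[0,0,-0.02],1],
    [[-0.005,0.01,0.24],[0,0,-0.04],1],
    [[-0.008,0.014,0.36],[0,0,-0.06],1],
    [[-0.011,0.018,0.48],[0,0,-0.08],1],
    [[-0.014,0.023,0.6],[0,0,-0.1],1],
    [[-0.017,0.028,0.72],[0,0,-0.1],1],
    [[-0.02,0.032,0.84],[0,0,-0.1],1],
    [[-0.023,0.037,0.96],[0,0,-0.1],1],
    [[-0.026,0.043,1.08],[0.008,0,-0.103],1],
    [[-0.026,0.043,1.123],[0.008,0,-0.103],1]
  ]
}}

```text
time: 20.15
eef_pos: [0.5993, 0.1013, 0.3017]
tcp_rot: [0.088, 0.702, -0.702, -0.084]
contact_force: [1.1, 0.4, 2.0]
opening: 1.0
```

```bash
python3 - <<'E'
from h import *
s=st()
plan(.5385,.1738,.20,np.radians(-104))
E
```

```text
{'time': 20.15, 'qpos': [0.001, 0.0908, 1.6738, -0.0005, 1.3713, 1.8145], 'joint_efforts': [-0.1258, -31.7545, -28.5715, -0.0008, 0.102, 0.0389], 'eef_pos': [0.5993, 0.1013, 0.3017], 'tcp_rot': [0.0876, 0.702, -0.7018, -0.0835], 'contact_force': [1.1031, 0.418, 2.0348], 'wrist_torque': [0.0063, -0.0372, -0.0255], 'opening': 0.9996}
[[-0.971, 0.006, -0.24], [0.24, -0.001, -0.971], [-0.006, -1.0, -0.001]]
turn [0.0009, 0.0017, -0.0057] shift [0.077, 0.1013, -0.0556] rows 3.3
```

Request:
{"api": "jog_arm", "payload": {
  "deltas": [
    [[0,-0.12,-0.005],[0.02,0.0,-0.015],1],
    [[0,-0.24,-0.005],[0.04,0.0,-0.03],1],
    [[0,-0.36,-0.005],[0.06,0.0,-0.04],1],
    [[0,-0.48,-0.005],[0.077,0.0,-0.056],1],
    [[0,-0.6,-0.005],[0.077,0,-0.056],1],
    [[0,-0.72,-0.005],[0.077,0,-0.056],1],
    [[0,-0.84,-0.005],[0.077,0,-0.056],1],
    [[0,-0.96,-0.005],[0.077,0,-0.056],1],
    [[0,-1.08,-0.005],[0.077,0,-0.056],1],
    [[0,-1.2,-0.005],[0.077,0,-0.056],1]
  ]
}}

```text
time: 20.98
eef_pos: [0.538, 0.1742, 0.3002]
tcp_rot: [0.328, -0.626, 0.627, -0.327]
contact_force: [-1.2, 0.1, -0.3]
opening: 1.002
```

Request:
{"api": "jog_arm", "payload": {
  "deltas": [
    [[0,-0.12,0],[0,0,0],1],
    [[0,-0.24,0],[0,0,0],1],
    [[0,-0.36,0],[0,0,0],1],
    [[0,-0.48,0],[0,0,0],1],
    [[0,-0.6,0],[0,0,0],1],
    [[0,-0.72,0],[0,0,0],1],
    [[0,-0.84,0],[0,0,0],1],
    [[0,-0.96,0],[0,0,0],1],
    [[0,-1.08,0],[0,0,0],1],
    [[0,-1.2,0],[0,0,0],1]
  ]
}}

```text
time: 21.82
eef_pos: [0.538, 0.1741, 0.2989]
tcp_rot: [0.627, -0.331, 0.33, -0.624]
contact_force: [-0.3, -0.0, -1.5]
opening: 0.996
```

```bash
python3 - <<'E'
from h import *
s=st()
plan(.5385,.1738,.15,np.radians(76.1))
c=cam("wrist");cv2.imwrite("pics/w21.png",c["pixels"]);P=cloud(c)
show("flange",reg(P,.011,.016,.539,.174,.07));show("barrel",reg(P,.041,.047,.539,.174,.05));show("pads",reg(P,.034,.038,.539,.174,.05));show("cover",reg(P,.09,.11,.5696,.001,.05))
E
```

```text
{'time': 21.8167, 'qpos': [0.1347, 0.0015, 1.7714, -0.0024, 1.372, -0.4632], 'joint_efforts': [0.0001, -30.1284, -30.0657, -0.0055, 0.0077, 0.7622], 'eef_pos': [0.538, 0.1741, 0.2989], 'tcp_rot': [0.6265, -0.3309, 0.33, -0.6238], 'contact_force': [-0.2552, -0.0152, -1.5409], 'wrist_torque': [0.0264, -0.0814, -0.0564], 'opening': 0.9961}
[[0.563, -0.003, 0.826], [-0.826, -0.003, 0.563], [0.001, -1.0, -0.004]]
turn [0.0041, -0.7298, -0.0008] shift [0.0004, 0.1489, 0.0008] rows 5.8
flange 2040 z [0.0118 0.0141 0.0158] rect [539.1 174.1] [ 61.8 105.8] 75.9 circ [539.  174.5] 59.6
barrel 698 z [0.0416 0.0437 0.0455] rect [539.1 174. ] [54.8 54.1] 34.4 circ [538.9 174.2] 27.8
pads 192 z [0.0341 0.0354 0.0377] rect [538.7 174.3] [59.  58.7] 29.4 circ [538.9 175.2] 39.2
cover 218 z [0.0905 0.0973 0.0992] rect [571.7   1.9] [50.5  6.3] 78.7 circ [572.6   1.7] 25.3
```

View pics/w21.png

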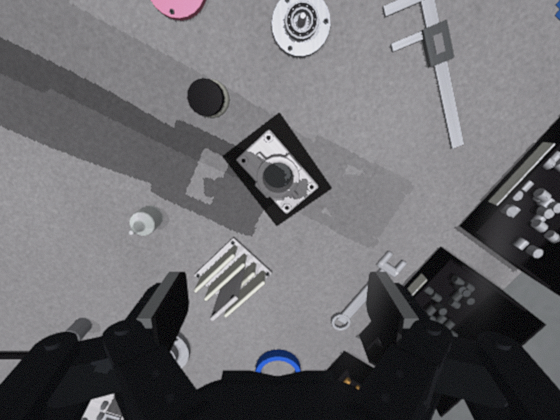

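Request:
{"api": "jog_arm", "payload": {
  "deltas": [
    [[0,-0.12,0],[0,0.03,0],1],
    [[0,-0.24,0],[0,0.06,0],1],
    [[0,-0.36,0],[0,0.09,0],1],
    [[0,-0.48,0],[0,0.12,0],1],
    [[0.002,-0.6,0],[0,0.15,0.001],1],
    [[0.004,-0.73,0],[0.001,0.19,0.001],1],
    [[0.004,-0.73,0],[0.001,0.2,0.001],1],
    [[0.004,-0.73,0],[0.001,0.2,0.001],1]
  ]
}}

```text
time: 22.53
eef_pos: [0.5355, 0.1728, 0.0942]
tcp_rot: [0.703, -0.09, 0.082, -0.701]
contact_force: [-0.1, 0.2, 0.3]
opening: 1.004
```

```bash
python3 - <<'E'
from h import *
s=st()
c=cam("wrist");cv2.imwrite("pics/w22.png",c["pixels"]);P=cloud(c)
show("flange",reg(P,.011,.016,.539,.174,.07));show("barrel",reg(P,.041,.047,.539,.174,.05))
plan(.539,.174,.013,np.radians(75.9))
E
```

```text
{'time': 22.5333, 'qpos': [0.1316, 0.2013, 1.9492, 0.0006, 1.0019, -1.1962], 'joint_efforts': [-0.1389, -32.906, -25.5014, -0.0019, -0.147, -0.0956], 'eef_pos': [0.5355, 0.1728, 0.0942], 'tcp_rot': [0.7027, -0.0896, 0.082, -0.7011], 'contact_force': [-0.1328, 0.2374, 0.2605], 'wrist_torque': [-0.0469, 0.0301, -0.0001], 'opening': 1.0039}
[[0.97, -0.011, 0.241], [-0.241, -0.001, 0.971], [-0.01, -1.0, -0.004]]
flange 5597 z [0.0119 0.0141 0.0158] rect [538.5 174.2] [ 61.7 106.2] 75.9 circ [538.  173.8] 59.7
barrel 2474 z [0.0416 0.0436 0.0449] rect [538.1 174.6] [55.  54.5] 25.5 circ [538.1 174.4] 27.8
turn [0.0013, 0.0033, -0.0047] shift [0.0013, 0.0845, 0.0012] rows 2.0
```

View pics/w22.png

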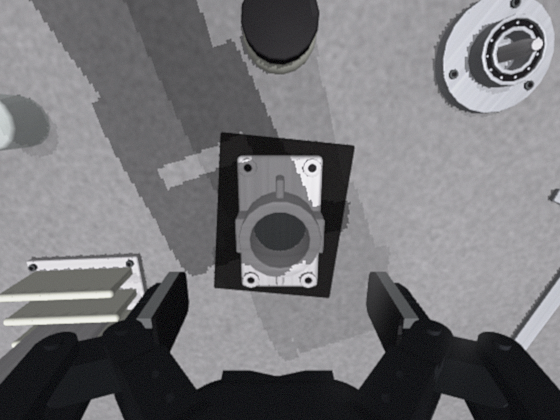

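Request:
{"api": "jog_arm", "payload": {
  "deltas": [
    [[0,0.003,-0.005],[0.001,0.03,0.001],1],
    [[0,0.003,-0.005],[0.001,0.055,0.001],1],
    [[0,0.003,-0.005],[0.001,0.075,0.001],1],
    [[0,0.003,-0.005],[0.001,0.082,0.001],1],
    [[0,0.003,-0.005],[0.001,0.082,0.001],1],
    [[0,0.003,-0.005],[0.001,0.082,0.001],0.85],
    [[0,0.003,-0.005],[0.001,0.082,0.001],0.5],
    [[0,0.003,-0.005],[0.001,0.082,0.001],0.5],
    [[0,0.003,-0.005],[0.001,0.082,0.001],0.5],
    [[0,0.003,-0.005],[0.001,0.082,0.001],0.5]
  ],
  "force": 60
}}

```text
time: 23.42
eef_pos: [0.5412, 0.1741, 0.0187]
tcp_rot: [0.702, -0.085, 0.089, -0.702]
contact_force: [0.1, -0.3, 6.7]
opening: 0.711
```

```bash
python3 - <<'E'
from h import *
s=st()
c=cam("wrist");cv2.imwrite("pics/w23.png",c["pixels"])
E
```

```text
{'time': 23.4167, 'qpos': [0.1336, 0.3235, 1.9658, -0.0023, 0.8469, -1.1896], 'joint_efforts': [0.1229, -31.7904, -20.1606, 0.1702, -0.1972, -0.0287], 'eef_pos': [0.5412, 0.1741, 0.0187], 'tcp_rot': [0.7019, -0.0848, 0.0888, -0.7017], 'contact_force': [0.1305, -0.2858, 6.6937], 'wrist_torque': [-0.2059, 0.1696, -0.0585], 'opening': 0.7115}
[[0.97, 0.006, 0.244], [-0.244, -0.001, 0.97], [0.006, -1.0, 0.0]]
```

View pics/w23.png

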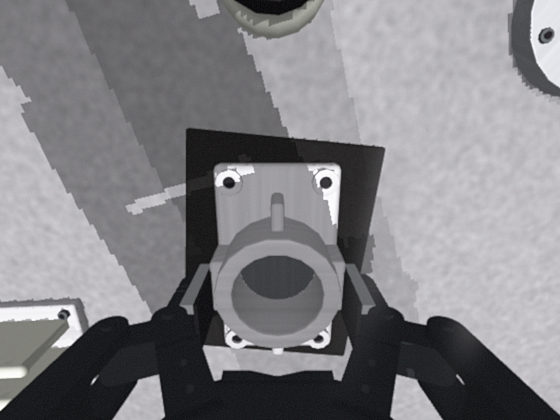

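Request:
{"api": "jog_arm", "payload": {
  "deltas": [
    [[0,0,0],[0,0,0],0.5],
    [[0,0,0],[0,-0.004,0],0.5],
    [[0,0,0],[0,-0.012,0],0.5],
    [[0,0,0],[0,-0.03,0],0.5],
    [[0,0,0],[0,-0.065,0],0.5],
    [[0,0,0],[0,-0.1,0],0.5],
    [[0,0,0],[0,-0.135,0],0.5],
    [[0,0,0],[0,-0.15,0],0.5],
    [[0,0,0],[0,-0.15,0],0.5]
  ],
  "force": 85
}}

```text
time: 24.22
eef_pos: [0.5431, 0.1748, 0.1745]
tcp_rot: [-0.701, 0.081, -0.092, 0.703]
contact_force: [0.9, -0.2, -2.9]
opening: 0.701
```

```bash
cat > hs.py <<'E'
from h import *
import sys
s=st();c=cam("wrist");cv2.imwrite(f"pics/{sys.argv[1]}.png",c["pixels"]);P=cloud(c)
Rc=R.from_quat(s["tcp_rot"]).as_matrix();L=(P.reshape(-1,3)-s["eef_pos"])@Rc
m=(abs(L[:,0])<.07)&(abs(L[:,2])<.05)&(L[:,1]>-.03)&(L[:,1]<.03);l=L[m]
h,b=np.histogram(l[:,1],bins=np.arange(-.03,.03,.001));print([(round(b[i]*1000),int(h[i])) for i in range(len(h)) if h[i]>250])
f=l[(l[:,1]>.001)&(l[:,1]<.010)&(abs(l[:,2])<.034)]
print("flange local mm",cv2.minAreaRect((f[:,[0,2]]*1000).astype(np.float32)),np.median(f[:,1]))
A=np.c_[f[:,0],f[:,2],np.ones(len(f))];k=np.linalg.lstsq(A,f[:,1],rcond=None)[0]
f=f[abs(A@k-f[:,1])<.002];A=np.c_[f[:,0],f[:,2],np.ones(len(f))];k=np.linalg.lstsq(A,f[:,1],rcond=None)[0]
print("flange plane slopes",k); n=Rc@np.array([k[0],-1,k[1]]);print("normal w",n/np.linalg.norm(n))
E
python3 hs.py w24; python3 - <<'E'
from h import *
plan(.4567,-.3716,.16,.1802+np.pi/2)
E
```

```text
{'time': 24.2167, 'qpos': [0.1343, 0.1037, 1.8966, -0.0017, 1.1257, -1.1897], 'joint_efforts': [0.1627, -32.6711, -27.558, -0.0034, 0.3109, -0.0004], 'eef_pos': [0.5431, 0.1748, 0.1745], 'tcp_rot': [-0.7009, 0.0813, -0.0922, 0.7026], 'contact_force': [0.8984, -0.1778, -2.8744], 'wrist_torque': [-0.0087, -0.0142, 0.0143], 'opening': 0.7006}
[[0.97, 0.016, 0.244], [-0.244, 0.001, 0.97], [0.015, -1.0, 0.004]]
[(-26, 1772), (-25, 2880), (-24, 976), (-23, 408), (-22, 353), (-21, 325), (-20, 337), (-19, 328), (-18, 439), (-17, 625), (-16, 592), (-15, 315), (-14, 283), (1, 527), (2, 880), (3, 1317), (4, 4202), (5, 3177), (6, 666)]
flange local mm ((-2.3809471130371094, 0.7509422302246094), (106.42715454101562, 62.33100891113281), 0.22053217887878418) 0.0047201772644619895
flange plane slopes [-0.01660971 -0.00121876  0.00434377]
normal w [-0.03201046  0.00231423  0.99948485]
turn [-0.0001, -0.4263, 0.0104] shift [0.0508, 0.0104, -0.5503] rows 13.3
```

View pics/w24.png

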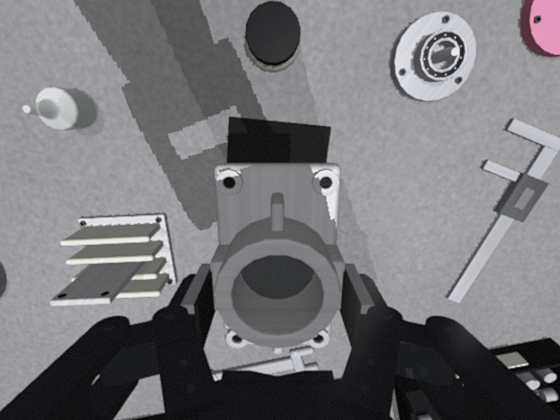

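```bash
cat > nest.py <<'E'
from h import *
a=.1802
B=tiltR([0,0,-1],[-np.sin(a),np.cos(a),0])
n=np.array([-.0166,-1,-.0012]);n/=np.linalg.norm(n)
ax=np.cross(n,[0,-1,0]);S=R.from_rotvec(ax)
Rn=B*S
C=np.array([-.0024,.0144,.00075])
def Tn(z): return np.array([.4567,-.3716,z])-Rn.apply(C)
if __name__=="__main__":
    s=st();print(Rn.apply(n),Tn(.014))
    plan(*Tn(.15),0,Rt=Rn);plan(*Tn(.05),0,Rt=Rn);plan(*Tn(.014),0,Rt=Rn)
E
python3 nest.py
```

```text
{'time': 24.2667, 'qpos': [0.1342, 0.1065, 1.9002, -0.0018, 1.1247, -1.1897], 'joint_efforts': [0.0765, -35.3903, -30.6797, 0.004, 0.0106, 0.0004], 'eef_pos': [0.5414, 0.1745, 0.1711], 'tcp_rot': [-0.7014, 0.0831, -0.0904, 0.7021], 'contact_force': [0.2789, -0.6182, -4.009], 'wrist_torque': [-0.0341, 0.01, -0.0318], 'opening': 0.6983}
[[0.97, 0.01, 0.244], [-0.244, -0.0, 0.97], [0.01, -1.0, 0.002]]
[-7.43812074e-07 -1.91800261e-07  1.00000000e+00] [ 0.45942727 -0.37184796  0.02835907]
turn [-0.0048, -0.4263, 0.0265] shift [0.0535, 0.0061, -0.5499] rows 13.2
turn [-0.0048, -0.4263, 0.0265] shift [0.0525, 0.1061, -0.5501] rows 13.5
turn [-0.0048, -0.4263, 0.0265] shift [0.0521, 0.1421, -0.5502] rows 13.7
```

Request:
{"api": "jog_arm", "payload": {
  "deltas": [
    [[0,-0.03,0],[0.004,0,-0.035],0.5],
    [[0,-0.06,0],[0.008,0,-0.075],0.5],
    [[0,-0.09,0],[0.012,0,-0.115],0.5],
    [[0,-0.12,0],[0.016,0,-0.155],0.5],
    [[0,-0.15,0],[0.02,0,-0.195],0.5],
    [[0,-0.18,0],[0.024,0,-0.235],0.5],
    [[0,-0.21,0.01],[0.028,0,-0.275],0.5],
    [[0,-0.24,0.01],[0.032,0,-0.315],0.5],
    [[0,-0.27,0.02],[0.036,0,-0.355],0.5],
    [[0,-0.3,0.02],[0.04,0,-0.395],0.5]
  ]
}}

```text
time: 25.1
eef_pos: [0.4817, -0.219, 0.1674]
tcp_rot: [-0.705, -0.015, 0.024, 0.709]
contact_force: [0.9, 0.2, -3.3]
opening: 0.701
```

```bash
python3 nest.py
```

```text
{'time': 25.1, 'qpos': [-0.6167, 0.0364, 1.982, -0.0044, 1.1377, -2.2408], 'joint_efforts': [2.6326, -32.1748, -27.7448, -0.125, 0.2385, 0.6317], 'eef_pos': [0.4817, -0.219, 0.1674], 'tcp_rot': [-0.7049, -0.0145, 0.0244, 0.7088], 'contact_force': [0.9333, 0.1882, -3.2934], 'wrist_torque': [-0.0227, -0.1108, 0.0256], 'opening': 0.7012}
[[0.998, -0.014, -0.055], [0.055, 0.005, 0.998], [-0.014, -1.0, 0.006]]
[-7.43812074e-07 -1.91800261e-07  1.00000000e+00] [ 0.45942727 -0.37184796  0.02835907]
turn [-0.009, -0.125, 0.0031] shift [-0.0307, 0.0026, -0.1514] rows 3.7
turn [-0.009, -0.125, 0.0031] shift [-0.0293, 0.1026, -0.152] rows 4.5
turn [-0.009, -0.125, 0.0031] shift [-0.0288, 0.1385, -0.1522] rows 5.0
```

Request:
{"api": "jog_arm", "payload": {
  "deltas": [
    [[-0.002,-0.03,0],[-0.007,0.001,-0.035],0.5],
    [[-0.004,-0.06,0],[-0.014,0.002,-0.075],0.5],
    [[-0.006,-0.09,0.002],[-0.021,0.003,-0.115],0.5],
    [[-0.009,-0.125,0.003],[-0.029,0.01,-0.151],0.5],
    [[-0.009,-0.125,0.003],[-0.03,0.035,-0.152],0.5],
    [[-0.009,-0.125,0.003],[-0.03,0.05,-0.152],0.5],
    [[-0.009,-0.125,0.003],[-0.03,0.05,-0.152],0.5],
    [[-0.009,-0.125,0.003],[-0.03,0.05,-0.152],0.5]
  ]
}}

```text
time: 25.77
eef_pos: [0.4574, -0.3702, 0.1129]
tcp_rot: [-0.703, -0.056, 0.071, 0.706]
contact_force: [-0.1, -0.4, -3.0]
opening: 0.699
```

```bash
python3 hs.py w25; python3 nest.py
```

```text
{'time': 25.7667, 'qpos': [-0.8463, 0.2323, 1.8726, -0.0169, 1.0523, -2.5885], 'joint_efforts': [-0.4333, -36.3292, -27.0794, -0.0634, 0.0694, 0.0005], 'eef_pos': [0.4574, -0.3702, 0.1129], 'tcp_rot': [-0.7028, -0.056, 0.071, 0.7056], 'contact_force': [-0.0608, -0.4048, -2.9523], 'wrist_torque': [-0.0212, -0.015, 0.0021], 'opening': 0.6995}
[[0.984, -0.021, -0.179], [0.179, 0.002, 0.984], [-0.021, -1.0, 0.006]]
[(-26, 1790), (-25, 2905), (-24, 949), (-23, 392), (-22, 331), (-21, 339), (-20, 326), (-19, 348), (-18, 424), (-17, 636), (-16, 558), (-15, 357), (-14, 276), (-13, 256), (1, 566), (2, 856), (3, 1287), (4, 4241), (5, 3207), (6, 633)]
flange local mm ((-2.4252662658691406, 0.5571861267089844), (105.94901275634766, 62.342308044433594), 0.14987431466579437) 0.004712165364075749
flange plane slopes [-0.01634893 -0.00013723  0.00434432]
normal w [ 0.00532688 -0.00503858  0.99997312]
{'time': 25.8167, 'qpos': [-0.8458, 0.2305, 1.8705, -0.0169, 1.0521, -2.5885], 'joint_efforts': [-0.3067, -36.0511, -26.7625, -0.0583, 0.0954, 0.0005], 'eef_pos': [0.4586, -0.371, 0.115], 'tcp_rot': [-0.704, -0.0571, 0.0703, 0.7044], 'contact_force': [0.972, -1.3313, -3.0555], 'wrist_torque': [-0.0079, -0.0308, 0.0252], 'opening': 0.7023}
[[0.984, -0.019, -0.179], [0.179, -0.001, 0.984], [-0.018, -1.0, 0.002]]
[-7.43812074e-07 -1.91800261e-07  1.00000000e+00] [ 0.45942727 -0.37184796  0.02835907]
turn [-0.0033, 0.0002, -0.0019] shift [-0.0003, -0.0493, -0.0008] rows 1.2
turn [-0.0033, 0.0002, -0.0019] shift [0.0016, 0.0507, -0.0011] rows 1.2
turn [-0.0033, 0.0002, -0.0019] shift [0.0022, 0.0867, -0.0011] rows 2.1
```

View pics/w25.png

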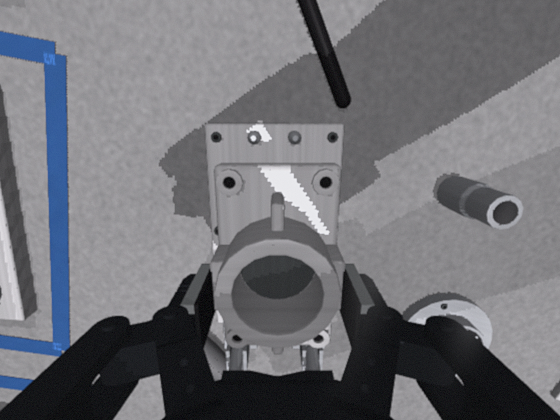

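Request:
{"api": "jog_arm", "payload": {
  "deltas": [
    [[-0.003,0,-0.002],[0.0005,0.025,-0.001],0.5],
    [[-0.003,0,-0.002],[0.001,0.045,-0.001],0.5],
    [[-0.003,0,-0.002],[0.0018,0.062,-0.001],0.5],
    [[-0.003,0,-0.002],[0.0018,0.065,-0.001],0.5],
    [[-0.003,0,-0.002],[0.0018,0.065,-0.001],0.5],
    [[-0.003,0,-0.002],[0.0018,0.065,-0.001],0.5]
  ]
}}

```text
time: 26.32
eef_pos: [0.4604, -0.3723, 0.0516]
tcp_rot: [0.706, 0.059, -0.069, -0.703]
contact_force: [0.4, 0.3, -3.4]
opening: 0.696
```

```bash
python3 hs.py w26; python3 nest.py; python3 - <<'E'
from h import *
c=cam("wrist");P=cloud(c)
m=((P[...,2]>.021)&(P[...,2]<.034)&(np.hypot(P[...,0]-.4567,P[...,1]+.3716)<.085)).astype(np.uint8)
n,l,s,_=cv2.connectedComponentsWithStats(m)
nx=np.array([.9838,.1792]);ny=np.array([-.1792,.9838])
for i in range(1,n):
    if 15<s[i,4]<1500:
        q=P[l==i][:,:2]-[.4567,-.3716];a=np.c_[q@nx,q@ny]*1000;print(s[i,:5],((a.min(0)+a.max(0))/2).round(1),(a.max(0)-a.min(0)).round(1))
E
```

```text
{'time': 26.3167, 'qpos': [-0.845, 0.3205, 1.8935, -0.0181, 0.9329, -2.5861], 'joint_efforts': [0.0483, -37.7202, -24.7257, -0.042, 0.0759, 0.0003], 'eef_pos': [0.4604, -0.3723, 0.0516], 'tcp_rot': [0.7058, 0.0587, -0.0692, -0.7026], 'contact_force': [0.364, 0.2665, -3.3584], 'wrist_torque': [-0.032, -0.0202, -0.0464], 'opening': 0.6962}
[[0.984, -0.014, -0.18], [0.18, -0.006, 0.984], [-0.015, -1.0, -0.003]]
[(-26, 1759), (-25, 2949), (-24, 949), (-23, 394), (-22, 353), (-21, 328), (-20, 342), (-19, 321), (-18, 452), (-17, 599), (-16, 570), (-15, 348), (-14, 292), (-13, 260), (1, 520), (2, 882), (3, 1329), (4, 4273), (5, 3149), (6, 608)]
flange local mm ((7.233726501464844, 0.4817466735839844), (125.39969635009766, 62.33457565307617), 0.007370485458523035) 0.004703824537674348
flange plane slopes [-0.01613135 -0.00075172  0.00433077]
normal w [-0.0013581   0.00210695  0.99999686]
{'time': 26.3667, 'qpos': [-0.8452, 0.3201, 1.893, -0.0181, 0.9327, -2.5861], 'joint_efforts': [0.0589, -37.9694, -24.9697, -0.0415, 0.0611, 0.0001], 'eef_pos': [0.4606, -0.3727, 0.0521], 'tcp_rot': [0.7061, 0.0589, -0.0689, -0.7023], 'contact_force': [-0.6492, -0.4079, -3.3985], 'wrist_torque': [-0.0245, -0.0436, -0.0337], 'opening': 0.696}
[[0.984, -0.014, -0.18], [0.18, -0.007, 0.984], [-0.015, -1.0, -0.004]]
[-7.43812074e-07 -1.91800261e-07  1.00000000e+00] [ 0.45942727 -0.37184796  0.02835907]
turn [0.0029, 0.0008, 0.002] shift [-0.0026, -0.1122, 0.0006] rows 2.7
turn [0.0029, 0.0008, 0.002] shift [-0.0012, -0.0122, 0.001] rows 0.3
turn [0.0029, 0.0008, 0.002] shift [-0.0007, 0.0238, 0.0011] rows 0.6
[244 129  18  19 265] [-62.7 -15. ] [9.5 9.3]
[299 129  18  19 263] [-62.7  14.8] [9.5 9.3]
[199 175  16  18 225] [-37.7 -41.3] [9.7 9. ]
[343 175  19  18 243] [-37.8  40.9] [9.8 9.8]
[299 345  44  24 585] [78.2 26.5] [10.  27.5]
[216 346  45  19 583] [ 78.1 -26.9] [10.3 27.5]
```

View pics/w26.png

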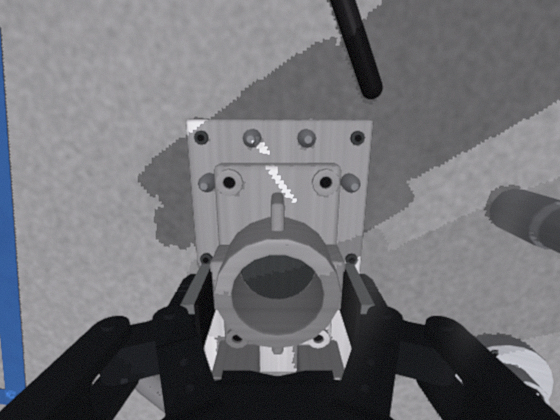

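Request:
{"api": "jog_arm", "payload": {
  "deltas": [
    [[0.002,0,0.002],[-0.0005,0.008,0.001],0.5],
    [[0.002,0,0.002],[-0.0005,0.015,0.001],0.5],
    [[0.002,0,0.002],[-0.0005,0.02,0.001],0.5],
    [[0.002,0,0.002],[-0.0005,0.022,0.001],0.5],
    [[0.002,0,0.002],[-0.0005,0.022,0.001],0.5],
    [[0.002,0,0.002],[-0.0005,0.022,0.001],0.5]
  ]
}}

```text
time: 26.92
eef_pos: [0.4596, -0.3721, 0.0301]
tcp_rot: [0.706, 0.058, -0.069, -0.703]
contact_force: [-0.9, -0.1, -3.5]
opening: 0.699
```

Request:
{"api": "jog_arm", "payload": {
  "deltas": [
    [[0,0,0],[0,0.001,0],0.5],
    [[0,0,0],[0,0.002,0],0.5],
    [[0,0,0],[0,0.0025,0],0.5],
    [[0,0,0],[0,0.0025,0],0.5]
  ]
}}

```text
time: 27.25
eef_pos: [0.4596, -0.3724, 0.0291]
tcp_rot: [0.705, 0.058, -0.07, -0.703]
contact_force: [-4.6, 1.9, 6.0]
opening: 0.698
```

Request:
{"api": "jog_arm", "payload": {
  "deltas": [
    [[0,0,0],[0,-0.0005,0],0.6],
    [[0,0,0],[0,-0.0005,0],0.72],
    [[0,0,0],[0,-0.0005,0],0.78],
    [[0,0,0],[0,-0.0005,0],0.86],
    [[0,0,0],[0,-0.0005,0],0.95],
    [[0,0,0],[0,-0.0005,0],1],
    [[0,0,0],[0,-0.01,0],1],
    [[0,0,0],[0,-0.03,0],1],
    [[0,0,0],[0,-0.06,0],1],
    [[0,0,0],[0,-0.1,0],1]
  ],
  "force": 20
}}

```text
time: 28.08
eef_pos: [0.4597, -0.3703, 0.1276]
tcp_rot: [-0.704, -0.057, 0.071, 0.705]
contact_force: [-0.1, -0.2, -0.8]
opening: 1.0
```

Request:
{"api": "jog_arm", "payload": {
  "deltas": [
    [[0,0,0],[-0.01,-0.04,0.02],1],
    [[0,0,0],[-0.02,-0.08,0.05],1],
    [[0,0,0],[-0.02,-0.12,0.09],1],
    [[0,0,0],[-0.02,-0.14,0.12],1],
    [[0,0,0],[-0.02,-0.14,0.12],1],
    [[0,0,0],[-0.02,-0.14,0.12],1]
  ]
}}

```text
time: 28.58
eef_pos: [0.4225, -0.2545, 0.2743]
tcp_rot: [0.706, 0.06, -0.07, -0.702]
contact_force: [-0.4, -0.3, -0.3]
opening: 0.998
```

```bash
python3 - <<'E'
from h import *
s=st();c=cam("wrist");cv2.imwrite("pics/w27.png",c["pixels"]);P=cloud(c)
show("flange",reg(P,.0215,.0275,.4567,-.3716,.062));show("barrel",reg(P,.052,.056,.4567,-.3716,.04))
q=reg(P,.0215,.0265,.4567,-.3716,.055);A=np.c_[q[:,:2],np.ones(len(q))];print(np.linalg.lstsq(A,q[:,2],rcond=None)[0])
show("bl",reg(P,.025,.0305,.5495,-.1915,.04));show("sock",reg(P,.057,.07,.413,-.226,.03));show("oil",reg(P,.02,.08,.42,.01,.03));show("cover",reg(P,.09,.11,.5696,.001,.05))
c=cam("top");cv2.imwrite("pics/t3.png",c["pixels"]);P=cloud(c)
show("top oil",reg(P,.02,.08,.42,.01,.04));show("bs",reg(P,.024,.03,.4575,.3405,.03));show("top cover",reg(P,.08,.11,.5696,.001,.05));show("sock",reg(P,.057,.07,.413,-.226,.03))
c=cam("scene");cv2.imwrite("pics/s3.png",c["pixels"])
P=cloud(c);az=np.radians(-11.3);m=np.array([np.cos(az),np.sin(az)]);sl=np.array([-m[1],m[0]])
q=reg(P,.05,.11,.5696,.001,.05);d=(q[:,:2]-[.5696,.001])@m;
print("scene cover",len(q),q[:,2].max());
for a in np.arange(.05,.1,.01):
    k=(q[:,2]>a)&(q[:,2]<a+.01);print(a.round(2),k.sum(),np.round(np.percentile(d[k]*1000,[10,50,90]),1) if k.any() else '')
E
```

```text
{'time': 28.5833, 'qpos': [-0.7413, -0.1513, 1.9596, -0.0138, 1.3388, -2.4925], 'joint_efforts': [0.3366, -23.6315, -28.2886, 0.0231, 0.284, 0.0906], 'eef_pos': [0.4225, -0.2545, 0.2743], 'tcp_rot': [0.7059, 0.06, -0.0696, -0.7023], 'contact_force': [-0.44, -0.2773, -0.2705], 'wrist_torque': [-0.0335, -0.0889, 0.0016], 'opening': 0.998}
[[0.983, -0.013, -0.183], [0.183, -0.006, 0.983], [-0.014, -1.0, -0.004]]
flange 2447 z [0.022  0.0242 0.027 ] rect [ 456.6 -370.8] [121.8  90.5] 10.5 circ [ 456.7 -371.5] 61.9
barrel 758 z [0.0522 0.0538 0.0553] rect [ 457.5 -372.3] [54.1 54.9] 2.5 circ [ 457.7 -372.2] 27.6
[ 0.00404692 -0.0062837   0.01998907]
bl 761 z [0.0252 0.0272 0.0297] rect [ 549.1 -190.3] [54.7 53.6] 11.6 circ [ 549.4 -190.3] 27.9
sock 330 z [0.059  0.0632 0.0649] rect [ 413.1 -225.4] [22.9 23. ] 56.6 circ [ 413.4 -225.4] 12.0
oil 789 z [0.0212 0.038  0.0675] rect [418.8   9.3] [32.  35.5] 75.8 circ [419.2  11. ] 17.9
cover 0
top oil 104 z [0.0252 0.0389 0.0678] rect [418.7  12.6] [33.5 32.7] 44.7 circ [420.3  12.4] 17.9
bs 69 z [0.0241 0.0266 0.0298] rect [458.4 342.6] [35.  36.7] 1.1 circ [458.8 342.4] 19.7
top cover 48 z [0.0809 0.0961 0.1019] rect [571.9   3.3] [47.6  5.6] 78.8 circ [572.1   3.3] 23.9
sock 48 z [0.0574 0.0618 0.0661] rect [ 414.7 -224.5] [22.1 21.8] 42.7 circ [ 414.6 -224.1] 12.0
scene cover 277 0.10005777795215276
0.05 48 [2.8 4.2 6.1]
0.06 51 [2.1 3.6 6.7]
0.07 53 [2.  4.3 6.6]
0.08 55 [1.8 3.9 6.2]
0.09 69 [-0.8  3.1  5.6]
```

View pics/w27.png

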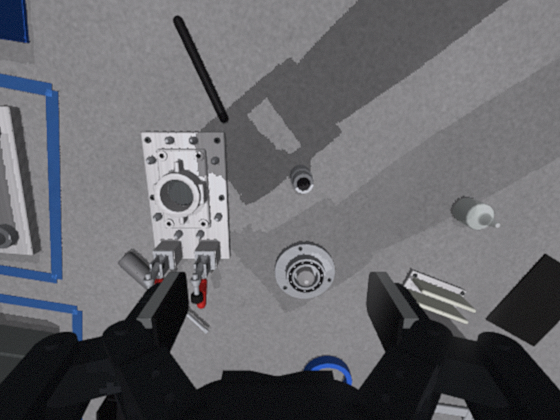

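View pics/s3.png

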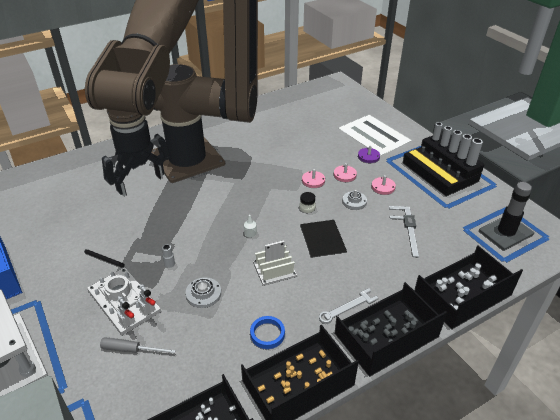

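```bash
python3 - <<'E'
from plant import ctrl
print(ctrl.sign_off())
E
```

```text
the job is handed in; nothing more can be done
None
```

The stack is apart, all four parts are set out, and the job is handed in at about 28.7 s of the 104 s allowed. I did them in the order small bearing, large bearing, cover, housing, lowering each until the wrist felt light contact (4–8 N) before letting go.

My last checks, from camera depth:

- **Bearings:** Both lie flat over their pilots. The small one is on the steel-grey slim pilot, with its top about 26 mm above the bench and within about 1 mm of centre. The large one's top is at about 27 mm, centred within about 1 mm.
- **Cover:** It stands upright in the rack's middle slot on one of its short (50 mm) edges, with the 90 mm length vertical. That is my reading of "on edge". Its top is at about 98 mm, which puts its lower edge on the slot floor, and I saw no lean beyond about 1°.
- **Housing:** It is flat between the pins, with its flange top at 24 mm, tilt under 0.5°, and centred within about 1 mm. Its length runs along the fixture.
- **Oil bottle and socket:** Both were upright, with their measured positions unchanged within 1–2 mm.

The checks disagreed on one point. The top camera put the cover's upper edge about 2 mm off the slot centre, and the scene camera put its face about 1 mm off the expected place. Both are inside the slot's 4 mm of play.

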